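# Fetch the heat sink from the crowded tray and fit it to the board

## Task

The finned heat sink in the middle of the grey metal tray is hemmed in by the solder reel, the flux bottle and the small fan: first stand all three upright on the blue side mat, leaving the heat sink where it is. With all three standing there, set the heat sink centred and flat on the copper plate of the circuit board, its long side along the plate's long side. Then put the reel, the bottle and the fan back, upright and centred, each on the black pad of its own shape (large round, small round, oblong with the fan's wide face along the pad's long side), without ever toppling one.

Things in the scene. Friction and masses are not known exactly. Their poses are not given: they have to be found in the camera images.
- reel_c (a point): Solder reel standing upright on its steel foot: foot 60 mm diameter, 6 mm high; wire and flanges up to 54 mm diameter reach to 42 mm above its underside; on top a plain steel knob of 24 mm diameter, from 42 to 78 mm, to be gripped by its upper part so that the fingers stay above the 42 mm flange. About 0.32 kg. The point is its centre, 39 mm above the underside; z is up.
- bottle_c (a point): Amber flux bottle standing upright, straight-sided, body 40 mm diameter up to 58 mm, then a black screw cap of 41 mm diameter from 58 to 82 mm above its underside, good to grip. About 0.11 kg. The point is its centre, 41 mm above the underside; z is up.
- fan_c (a point): Small black box fan standing on edge, 25 mm thick (x), 60 mm wide (y), 60 mm high (z), round grilles on its two wide faces (which face +x and -x). About 0.09 kg. The point is its centre, 30 mm above the underside.
- sink_c (a point): Aluminium finned heat sink lying fins up on the bare tray (6 mm above the bench) in its middle, 50 mm long (x, the fins run this way), 44 mm wide (y), 24 mm high (z). The two outer fins are full-length flat sides, to be gripped across y. About 0.08 kg. The point is its centre, 12 mm above the underside.
- reel_pad: Large round black rubber pad, 74 mm diameter, 3 mm thick, fixed on the 6 mm thick tray (pad top 9 mm above the bench); the reel's own place, and the reel stands on it at the start. Origin at the centre of its underside; x, y lie in the pad.
- bottle_pad: Small round black rubber pad, 54 mm diameter, 3 mm thick, fixed on the tray; the bottle's own place, and the bottle stands on it at the start. Origin at the centre of its underside.
- fan_pad: Oblong black rubber pad, 39 mm (x) by 74 mm (y, its long side), 3 mm thick, fixed on the tray; the fan's own place, and the fan stands on it at the start, its wide side along y. Origin at the centre of its underside. The three pads lie to the left, to the right and on the robot's side of the heat sink, 72 mm from the tray's centre, which of them where varies.
- mat: Flat blue mat, 250 mm (x) by 140 mm (y), 3 mm thick, fixed on the bench to one side of the tray, empty at the start: the side area. Things set 80 mm apart along its x all fit. Origin at the centre of its underside.
- spreader (a point): Centre of the top face of the bare copper plate, 50 mm (x) by 44 mm (y), in the middle of a dark circuit board (160 by 120 mm) fixed on the bench on the other side of the tray. This point is 15 mm above the bench and 4 mm above the board. White connectors and steel sockets up to 21 mm above the bench stand 55 mm or more from the plate's centre along +x and -x; nothing tall stands along +y and -y.
Not all that is in view belongs to the job. Leave any brown look-alike of the part that bears bottle_c alone. Of the things shaped like the part that bears sink_c, the aluminium one is meant.

How it is judged:
On the way, in this order (a step that is already met when the one before it is completed fails the run):
1. reel, bottle and fan all stand released on the side mat, the heat sink not having been moved from its place (within 40 mm) (x of reel_c in the frame of mat between -0.12 and 0.12 m and y of reel_c in the frame of mat between -0.065 and 0.065 m and z of reel_c in the frame of mat below 0.047 m and angle between each of reel_c, bottle_c, fan_c's own z axis and vertical below 0.12 rad and linear speed of each of reel, bottle, fan below 0.02 m/s and angular speed of each of reel, bottle, fan below 0.2 rad/s and contact force between each of reel, bottle, fan and the fingers below 0.1 N and x of bottle_c in the frame of mat between -0.12 and 0.12 m and y of bottle_c in the frame of mat between -0.065 and 0.065 m and z of bottle_c in the frame of mat below 0.049 m and x of fan_c in the frame of mat between -0.12 and 0.12 m and y of fan_c in the frame of mat between -0.065 and 0.065 m and z of fan_c in the frame of mat below 0.038 m and distance of sink_c from where it was at the start of the episode below 0.04 m), for 0.2 s.
2. the heat sink lies released on the copper plate while the three still stand on the mat (horizontal distance between sink_c and spreader below 0.01 m and z of sink_c in the frame of spreader between 0.008 and 0.017 m and angle between sink_c's own z axis and vertical below 0.08 rad and angle between the x axis of sink_c and the x axis of spreader, either way round below 0.2 rad and linear speed of each of sink, reel, bottle, fan below 0.02 m/s and angular speed of each of sink, reel, bottle, fan below 0.2 rad/s and contact force between each of sink, reel, bottle, fan and the fingers below 0.1 N and x of reel_c in the frame of mat between -0.12 and 0.12 m and y of reel_c in the frame of mat between -0.065 and 0.065 m and z of reel_c in the frame of mat below 0.047 m and angle between each of reel_c, bottle_c, fan_c's own z axis and vertical below 0.12 rad and x of bottle_c in the frame of mat between -0.12 and 0.12 m and y of bottle_c in the frame of mat between -0.065 and 0.065 m and z of bottle_c in the frame of mat below 0.049 m and x of fan_c in the frame of mat between -0.12 and 0.12 m and y of fan_c in the frame of mat between -0.065 and 0.065 m and z of fan_c in the frame of mat below 0.038 m), for 0.2 s.
At the end, for the whole second after the job is handed in: The heat sink lies flat on the copper plate, centre within 10 mm and long sides within 0.2 rad; reel, bottle and fan stand upright (within 0.12 rad) on their own pads, centres within 12 mm, the fan's wide face along its pad's long side within 0.25 rad; all released and at rest (horizontal distance between sink_c and spreader below 0.01 m and z of sink_c in the frame of spreader between 0.008 and 0.017 m and angle between sink_c's own z axis and vertical below 0.08 rad and angle between the x axis of sink_c and the x axis of spreader, either way round below 0.2 rad and linear speed of each of sink, reel, bottle, fan below 0.02 m/s and angular speed of each of sink, reel, bottle, fan below 0.2 rad/s and contact force between each of sink, reel, bottle, fan and the fingers below 0.1 N and horizontal distance between reel_c and reel_pad below 0.012 m and z of reel_c in the frame of reel_pad below 0.047 m and angle between each of reel_c, bottle_c, fan_c's own z axis and vertical below 0.12 rad and horizontal distance between bottle_c and bottle_pad below 0.012 m and z of bottle_c in the frame of bottle_pad below 0.049 m and horizontal distance between fan_c and fan_pad below 0.012 m and z of fan_c in the frame of fan_pad below 0.038 m and angle between the x axis of fan_c and the x axis of fan_pad, either way round below 0.25 rad); the robot touches nothing.
It fails at once if the reel is toppled (tilted more than 0.7 rad) (angle between reel_c's own z axis and vertical above 0.7 rad).
It fails at once if the bottle is toppled (tilted more than 0.7 rad) (angle between bottle_c's own z axis and vertical above 0.7 rad).
It fails at once if the fan is toppled (tilted more than 0.7 rad) (angle between fan_c's own z axis and vertical above 0.7 rad).
It also fails if it takes over 144 s, if anything falls off the work surface, if the arm or the gripper's body presses on something with over 40 N, if the wrist force passes 120 N, or if a joint passes its speed limit or range.

## Robot

A 7-joint arm with a two-finger parallel gripper is mounted at the origin on the work surface. World frame = base frame: x ahead of the robot, y to its left, z up, the work surface at z = 0. Lengths are in m, angles in rad, forces in N, time in s.
With the tool pointing down it reaches from about 0.425 to 0.875 m from the base axis. Payload 8.4 kg.
Tool frame: the origin (TCP) lies at the centre of the arm's flange, where the gripper is bolted on; the fingertips stand 182 mm ahead of it and the grasp point (between the pads) lies 164 mm ahead of it; z points along the fingers, y is the direction in which the jaws open and shut (so a half turn about z gives the same grasp; the last joint's range is limited). The gripper opens to 87 mm and grips with 3 to 60 N. Pads are 19 mm wide; open, the fingers measure 117 mm over their backs; the gripper's body (75 mm by 190 mm) begins 51 mm behind the grasp point.
Start: joints at [-1.391, 0.333, 0.04, 1.465, -0.013, 1.343, -0.059], TCP at [0.179, 0.625, 0.405] pointing down, gripper open.
Joint ranges: [-2.58, 2.58], [-0.38, 2.09], [-1.3, 1.39], [0.25, 2.4], [-1.5, 4.64], [0.08, 2.09], [-2.65, 2.65]. Speed limits (rad/s): [2.22, 2.22, 2.79, 2.79, 3.14, 3.14, 3.14].

## Interface

Orientations are given as a unit quaternion [x, y, z, w].
In Python, from station import observe, grab_frame, sign_off, recognise, place_of gives the robot as it stands.
- The arm moves only by the shell command python3 -m creep 'ROWS' [FORCE]. ROWS is JSON, a list of rows, each a list of 3 entries, a list of its own where there are three numbers: the shift along the tool's x, y, z in units of 0.15 m (1.0 is 0.15 m), then the turn, a rotation vector about the tool's x, y, z in units of pi rad (1.0 is pi rad), then the closure, from 0 (fully open) to 1 (shut). A call has 1 to 20 rows; each row is the pose to reach, as a shift and turn from the pose measured when the call began, along the tool's axes at that moment, turning the shorter way round; what a row does not reach only later rows make up. A row lasts 1/12 s, in which the tool goes at most 41.7 mm and 7.16 degrees, less where a joint would pass 70% of its speed; a pose out of reach is approached as far as the arm can. A call with a number of a shift or a turn outside -1 to 1 is refused whole. A call with a gripper value outside its range is refused whole. The fingers move at their own pace and stop on an object; FORCE is the grip in N (left out, the last holds). Time passes only in rows, so rows that repeat a pose let the fingers close. It gives the time, the measured TCP pose, the force and the opening at its end, in the units of the state.
- observe(): the state, without advancing time (a new reading comes with each control period).
- grab_frame(name): name is "scene" or "side" or "wrist"; returns a dict with "img" (384x512x3 uint8, red, green, blue), "fx", "fy", "cx", "cy" (pixels), "R" (3x3) and "t" (3): a world point X has camera coordinates R X + t; the wrist camera has in their place "mount" (4x4, takes a point from camera to tool coordinates, whose origin is the TCP and whose axes are the flange's). Camera axes: x right, y down, z forward; pixel columns grow to the right and rows downward; lengths in m; the calibration is good to about 2 mm. A picture is of the moment at which its call begins: read the wrist's pose just before it. There is no depth.
- sign_off(): hands the job in, once; it reports no verdict.
Trained networks look in a picture, given as the dict that the camera call returned (one of the last four; its "shot" number tells which), for a name from the list of things; names that differ only in an ending like _2 or _b are one class to them, and where a whole thing is asked for, a point or a joint stands for the part that bears it (a point fixed in the world has none). Each returns a list of dicts, best first, with "score" (0 to 1); they miss things now and then, are a little off and sometimes report something else, mostly with a low value. They report only what shows in the picture. A call takes as long as a camera call. They do not tell look-alikes from the thing itself.
- recognise(picture, query): "pixel" ([column, row] in pixels, amid what is visible of it).
- place_of(picture, query): "pixel" ([column, row] in pixels: a listed point, or the origin of a listed thing).
The state is a dict: "time_s": time; "qpos": joint angles; "dq": joint speeds; "joint_efforts": joint torques, N m; "tool_pos": TCP position; "tcp_rot": TCP orientation; "contact_force": force on the tool from outside, world axes, zero at the start; "ft_torque": the same for the moment, N m; "gripper_width": finger opening in m.
Only numpy, scipy, OpenCV 4.12 (cv2) and the standard library are available. Lean on these libraries where they do the work, as an engineer would, in place of code of your own. Each camera call takes 0.05 s, during which the arm holds its last target. There are 200 camera calls.

## Working session

There is one attempt and no reset: what is moved stays moved. The work goes in short steps, Python scripts to look and compute and a shell command to move; the robot and the scene stay as the last step left them, time stands still between calls to the robot, and variables do not carry over. Pictures are saved under pics/ and viewed, about 12 in all and at most 16, crops included, and the job is handed in when it is done.

```bash
ls; mkdir -p pics; cat > h.py <<'E'
import numpy as np, cv2
from scipy.spatial.transform import Rotation as Ro
from station import observe, grab_frame, sign_off, recognise, place_of
def cam(name):
    s=observe(); p=grab_frame(name)
    if name=="wrist":
        M=np.array(p["mount"]); Rt=Ro.from_quat(s["tcp_rot"]).as_matrix()
        C=Rt@M[:3,3]+s["tool_pos"]; Rw=Rt@M[:3,:3]
    else:
        R=np.array(p["R"]); C=-R.T@np.array(p["t"]); Rw=R.T
    return p,C,Rw
def toz(p,C,Rw,px,z):
    d=Rw@np.array([(px[0]-p["cx"])/p["fx"],(px[1]-p["cy"])/p["fy"],1]); return C+d*(z-C[2])/d[2]
def proj(p,C,Rw,X):
    c=Rw.T@(np.array(X)-C); return np.array([p["fx"]*c[0]/c[2]+p["cx"],p["fy"]*c[1]/c[2]+p["cy"]])
def save(p,n,box=None,k=1):
    im=p["img"][:,:,::-1]
    if box: im=im[box[1]:box[3],box[0]:box[2]]
    cv2.imwrite("pics/"+n,cv2.resize(im,None,fx=k,fy=k,interpolation=cv2.INTER_CUBIC))
Z=dict(reel_c=.048,bottle_c=.050,fan_c=.039,sink_c=.018,reel_pad=.006,bottle_pad=.006,fan_pad=.006,mat=0,spreader=.015)
def step(tgt,yaw=None):
    "shift in tool axes /0.15 from now to world TCP target (3), turn about tool z so that jaws' y axis has given world yaw"
    s=observe(); R=Ro.from_quat(s["tcp_rot"])
    sh=R.inv().apply(np.array(tgt)-s["tool_pos"])/.15
    m=R.as_matrix(); print("shift",sh.round(3),"tcp",np.round(s["tool_pos"],4),"yaw_y",np.degrees(np.arctan2(m[1,1],m[0,1])).round(2),"zax",m[:,2].round(3))
    if yaw is not None:
        out=[]
        for k in (0,180):
            y=np.radians(yaw+k); Y=np.array([np.cos(y),np.sin(y),0]); z=np.array([0,0,-1.]); X=np.cross(Y,z)
            out.append((R.inv()*Ro.from_matrix(np.c_[X,Y,z])).as_rotvec()/np.pi)
        print("turn",min(out,key=np.linalg.norm).round(4),"q7",round(s["qpos"][6],2))
E
python3 - <<'E'
from h import *
print({k:np.round(v,3) for k,v in observe().items()})
for n in ("scene","side"):
    c=cam(n); save(c[0],n+"0.png",k=1.5)
    print(n,c[1].round(3))
    for q in Z:
        for r in place_of(c[0],q)[:3]:
            print(q,np.round(r["pixel"]),round(r["score"],2),toz(*c,r["pixel"],Z[q]).round(3)[:2])
E
```

```text
pics
{'time_s': np.float64(0.0), 'qpos': array([-1.391,  0.334,  0.04 ,  1.466, -0.013,  1.343, -0.059]), 'dq': array([ 0.   , -0.001, -0.001,  0.001,  0.   ,  0.002,  0.002]), 'joint_efforts': array([-1.0000e-03, -6.5636e+01,  1.3350e+00, -4.0380e+01, -6.0000e-02,
        4.5000e-02,  0.0000e+00]), 'tool_pos': array([0.179, 0.625, 0.404]), 'tcp_rot': array([ 0.139,  0.99 , -0.001, -0.   ]), 'contact_force': array([0.537, 0.355, 1.048]), 'ft_torque': array([-0.039, -0.002, -0.021]), 'gripper_width': np.float64(0.087)}
scene [ 0.941 -0.228  0.669]
reel_c [244. 195.] 0.88 [ 0.503 -0.01 ]
bottle_c [229. 236.] 0.96 [ 0.584 -0.082]
bottle_c [195. 301.] 0.61 [ 0.679 -0.188]
fan_c [292. 214.] 0.7 [0.584 0.061]
sink_c [264. 235.] 0.7 [ 0.593 -0.007]
sink_c [260. 157.] 0.66 [0.393 0.085]
reel_pad [246. 209.] 0.53 [ 0.51  -0.009]
reel_pad [353. 162.] 0.22 [0.494 0.29 ]
bottle_pad [227. 246.] 0.67 [ 0.579 -0.085]
fan_pad [289. 224.] 0.65 [0.586 0.056]
mat [353. 166.] 0.94 [0.501 0.287]
mat [242. 195.] 0.53 [0.469 0.002]
spreader [134. 259.] 0.95 [ 0.532 -0.261]
side [0.06  0.525 0.515]
reel_c [257. 195.] 0.68 [ 0.505 -0.013]
bottle_c [251. 168.] 0.95 [ 0.597 -0.101]
bottle_c [251. 150.] 0.61 [ 0.667 -0.181]
fan_c [213. 198.] 0.62 [0.587 0.052]
sink_c [232. 190.] 0.72 [ 0.597 -0.023]
sink_c [272. 246.] 0.72 [0.388 0.08 ]
reel_pad [254. 209.] 0.44 [ 0.511 -0.01 ]
reel_pad [255. 193.] 0.3 [ 0.552 -0.063]
bottle_pad [214. 198.] 0.73 [0.619 0.022]
bottle_pad [252. 183.] 0.41 [ 0.592 -0.096]
fan_pad [211. 213.] 0.6 [0.58  0.069]
fan_pad [255. 210.] 0.27 [ 0.507 -0.007]
mat [159. 283.] 0.83 [0.503 0.284]
spreader [304. 160.] 0.65 [ 0.545 -0.277]
```

View pics/scene0.png

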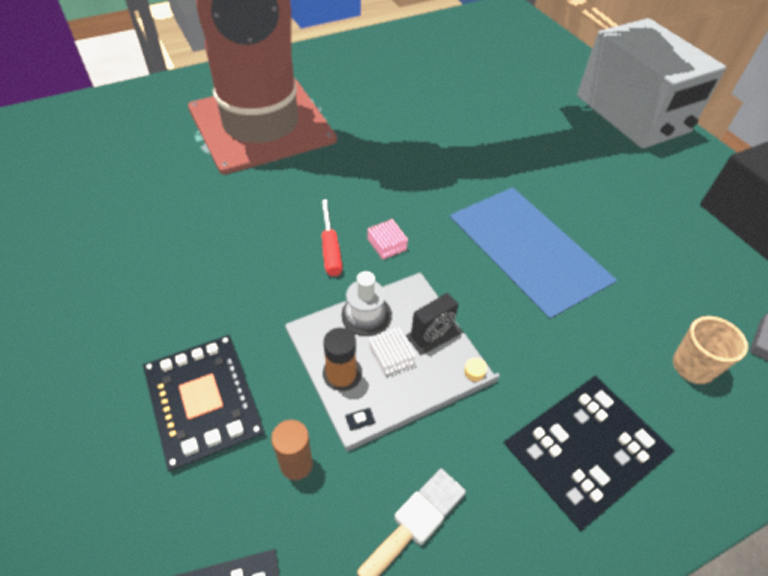

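```bash
python3 - <<'E'
from h import *
step([0.5,0.14,0.42],0)
print(np.array(grab_frame("wrist")["mount"]).round(3), grab_frame("wrist")["fx"])
E
```

```text
shift [-2.948 -2.519 -0.102] tcp [0.1789 0.6249 0.4048] yaw_y 74.03 zax [-0. -0. -1.]
turn [-0.      0.      0.4113] q7 -0.06
[[-0.001 -0.967 -0.256  0.069]
 [ 1.    -0.001 -0.    -0.001]
 [-0.    -0.256  0.967  0.02 ]
 [ 0.     0.     0.     1.   ]] 325.6551196159644
```

The aluminium sink is at about (262,233) in scene pixels, in the middle of the tray. The pink look-alike at (258,159) is off the tray. The amber bottle with the black cap is at (227,238), and the plain brown look-alike is at (195,300). The reel is on the robot's side, the bottle on the right and the fan on the left. I'll move to a view above the mat, then above the tray.

```bash
r='[[-0.917,-0.604,0],[0,0,0],0]'
python3 -m creep '[[[-0.917,-0.604,0],[0,0,0],0],[[-0.917,-0.604,0],[0,0,0],0],[[-0.917,-0.604,0],[0,0,0],0],[[-0.917,-0.604,0],[0,0,0],0],[[-0.917,-0.604,0],[0,0,0],0]]'
python3 -m creep '[[[-0.917,-0.604,0],[0,0,0],0],[[-0.917,-0.604,0],[0,0,0],0],[[-0.917,-0.604,0],[0,0,0],0],[[-0.917,-0.604,0],[0,0,0],0],[[-0.917,-0.604,0],[0,0,0],0]]'
python3 -m creep '[[[-0.917,-0.604,0.1],[0,0,0.411],0],[[-0.917,-0.604,0.1],[0,0,0.411],0],[[-0.917,-0.604,0.1],[0,0,0.411],0],[[-0.917,-0.604,0.1],[0,0,0.411],0],[[-0.917,-0.604,0.1],[0,0,0.411],0],[[-0.917,-0.604,0.1],[0,0,0.411],0],[[-0.917,-0.604,0.1],[0,0,0.411],0],[[-0.917,-0.604,0.1],[0,0,0.411],0],[[-0.917,-0.604,0.1],[0,0,0.411],0],[[-0.917,-0.604,0.1],[0,0,0.411],0],[[-0.917,-0.604,0.1],[0,0,0.411],0],[[-0.917,-0.604,0.1],[0,0,0.411],0],[[-0.917,-0.604,0.1],[0,0,0.411],0]]'
cat >> h.py <<'E'
def quad(p,C,Rw,lo,hi,z,amin=150):
    "minAreaRects of an HSV range, back-projected to height z: centre, sides, yaw of long side"
    m=cv2.inRange(cv2.cvtColor(p["img"],cv2.COLOR_RGB2HSV),np.array(lo),np.array(hi))
    m=cv2.morphologyEx(m,cv2.MORPH_OPEN,np.ones((3,3)))
    for c in cv2.findContours(m,cv2.RETR_EXTERNAL,cv2.CHAIN_APPROX_NONE)[0]:
        if cv2.contourArea(c)<amin: continue
        w=np.array([toz(p,C,Rw,q[0],z)[:2] for q in c],np.float32)
        (x,y),(a,b),_=r=cv2.minAreaRect(w); bx=cv2.boxPoints(r); e=max((bx[1]-bx[0],bx[2]-bx[1]),key=np.linalg.norm)
        print("quad",np.round((x,y),4),"sides",np.round((a,b),3),"yaw",round(np.degrees(np.arctan2(e[1],e[0]))%180,1))
def nets(c,qs):
    for q in qs:
        for r in place_of(c[0],q)[:2]:
            print(q,np.round(r["pixel"]),round(r["score"],2),toz(*c,r["pixel"],Z[q]).round(4)[:2])
E
python3 - <<'E'
from h import *
c=cam("wrist"); save(c[0],"w1.png",k=1.5)
quad(*c,[100,90,60],[125,255,255],.003,2000)
nets(c,["mat","fan_c","sink_c"])
step([0.52,0.0,0.42],0)
E
```

```text
time_s: 1.52
tool_pos: [0.2931, 0.4937, 0.4055]
tcp_rot: [0.144, 0.99, -0.001, 0.002]
contact_force: [1.7, 1.0, 0.5]
gripper_width: 0.0869
time_s: 1.93
tool_pos: [0.404, 0.3614, 0.4066]
tcp_rot: [0.149, 0.989, -0.001, 0.003]
contact_force: [1.0, -0.7, 0.3]
gripper_width: 0.0869
time_s: 3.02
tool_pos: [0.5089, 0.2347, 0.3927]
tcp_rot: [0.713, 0.701, 0.001, 0.003]
contact_force: [0.8, -0.7, -0.4]
gripper_width: 0.0872
quad [0.4982 0.2848] sides [0.25 0.14] yaw 5.3
mat [235. 121.] 0.87 [0.4948 0.2844]
fan_c [313. 320.] 0.74 [0.5817 0.0537]
sink_c [158. 296.] 0.71 [0.3937 0.0764]
shift [-1.562  0.102 -0.177] tcp [0.5089 0.2344 0.3926] yaw_y -1.01 zax [ 0.006 -0.003 -1.   ]
turn [ 0.0018  0.0009 -0.0056] q7 -0.46
```

View pics/w1.png

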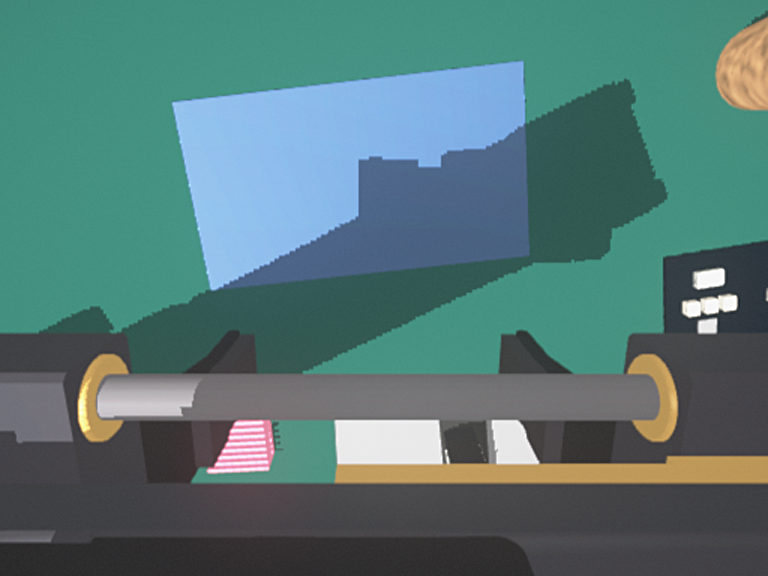

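The picture shows the whole mat, and its fitted sides (0.250 x 0.140) match the given sizes: centre (0.498, 0.285), yaw 5.3°. The gripper hides the lower rows, so the visible area starts about 0.03 m behind the tool. Next I'll look at the tray and the board.

```bash
python3 -m creep '[[[-0.72,0.1,0],[0,0,0],0],[[-0.72,0.1,0],[0,0,0],0],[[-0.72,0.1,0],[0,0,0],0],[[-0.72,0.1,0],[0,0,0],0]]' >/dev/null
python3 -m creep '[[[-0.72,0.1,0],[0,0,0],0],[[-0.72,0.1,0],[0,0,0],0],[[-0.72,0.1,0],[0,0,0],0],[[-0.72,0.1,0],[0,0,0],0]]' >/dev/null
python3 -m creep '[[[-0.85,0.1,0],[0,0,0],0],[[-0.85,0.1,0],[0,0,0],0],[[-0.85,0.1,0],[0,0,0],0],[[-0.85,0.1,0],[0,0,0],0],[[-0.85,0.1,0],[0,0,0],0],[[-0.85,0.1,0],[0,0,0],0],[[-0.85,0.1,0],[0,0,0],0]]'
cat > look.py <<'E'
from h import *
c=cam("wrist"); save(c[0],"w2.png",k=1.5)
nets(c,["reel_c","bottle_c","fan_c","sink_c","reel_pad","bottle_pad","fan_pad"])
quad(*c,[0,0,150],[180,40,255],.006,3000)
E
python3 look.py
```

```text
time_s: 4.47
tool_pos: [0.5462, -0.1234, 0.3955]
tcp_rot: [0.718, 0.696, 0.001, 0.005]
contact_force: [-0.2, 0.6, 0.0]
gripper_width: 0.0871
reel_c [210.  59.] 0.71 [ 0.5142 -0.0138]
bottle_c [363. 221.] 0.96 [ 0.6667 -0.1806]
bottle_c [284. 139.] 0.69 [ 0.5833 -0.0909]
sink_c [286.  62.] 0.84 [ 0.5895 -0.0155]
bottle_pad [279. 132.] 0.64 [ 0.582  -0.0877]
quad [ 0.5062 -0.0876] sides [0.062 0.082] yaw 90.3
quad [ 0.7934 -0.0697] sides [0.051 0.083] yaw 108.8
quad [0.6225 0.0023] sides [0.082 0.116] yaw 178.2
```

View pics/w2.png

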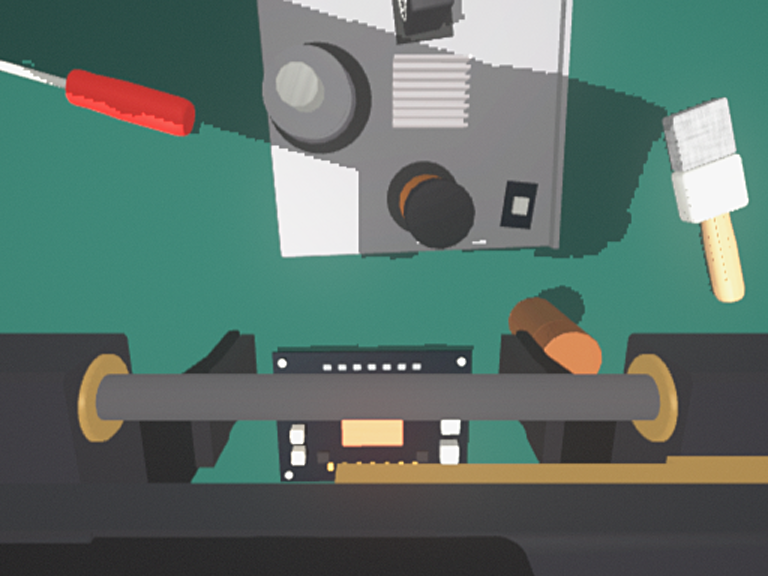

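The picture shows the aluminium sink at (430,92), the reel at (310,95), the black-capped bottle at (437,210), and the brown look-alike at (560,340) off the tray. The tray is nearly world-aligned and the fan's wide side lies along y, so jaws along x suit all three. I'll take one look 0.08 m further left to get the fan and all the pads in view.

```bash
python3 -m creep '[[[0.55,0,0],[0,0,0],0],[[0.55,0,0],[0,0,0],0],[[0.55,0,0],[0,0,0],0],[[0.55,0,0],[0,0,0],0],[[0.55,0,0],[0,0,0],0],[[0.55,0,0],[0,0,0],0]]'
sed -i 's/w2.png/w3.png/' look.py; python3 look.py; python3 - <<'E'
from h import *
step([0.507,-0.010,0.30],0)
c=cam("side"); nets(c,["spreader"]); 
quad(*c,[5,70,150],[20,160,255],.015,60)
c=cam("scene"); nets(c,["spreader"]); quad(*c,[5,70,150],[20,160,255],.015,60)
E
```

```text
time_s: 5.37
tool_pos: [0.5486, -0.0431, 0.3954]
tcp_rot: [0.719, 0.695, 0.001, 0.005]
contact_force: [0.9, -0.1, 0.9]
gripper_width: 0.0867
reel_c [208. 144.] 0.93 [ 0.5096 -0.0136]
bottle_c [362. 288.] 0.61 [ 0.673  -0.1809]
fan_c [277.  70.] 0.74 [0.5808 0.0547]
sink_c [284. 141.] 0.86 [ 0.5896 -0.0163]
sink_c [91. 57.] 0.65 [0.3932 0.0756]
bottle_pad [280. 200.] 0.77 [ 0.5857 -0.0873]
quad [ 0.5769 -0.068 ] sides [0.209 0.119] yaw 0.5
shift [ 0.209 -0.29   0.631] tcp [ 0.5487 -0.0422  0.3953] yaw_y -1.9 zax [ 0.008 -0.006 -1.   ]
turn [ 0.0026  0.0019 -0.0106] q7 0.05
spreader [302. 161.] 0.83 [ 0.5468 -0.2704]
quad [0.0019 0.098 ] sides [0.085 0.029] yaw 20.4
quad [0.8248 0.3545] sides [0.076 0.175] yaw 160.3
quad [ 0.5407 -0.2678] sides [0.05  0.054] yaw 178.6
quad [ 1.006  -0.0385] sides [0.869 0.076] yaw 90.0
quad [ 1.0059 -0.5601] sides [0.072 0.149] yaw 90.2
spreader [134. 262.] 0.62 [ 0.5388 -0.2634]
spreader [288. 213.] 0.31 [0.5653 0.0638]
quad [ 0.6428 -0.1822] sides [0.045 0.043] yaw 64.5
quad [0.7736 0.3861] sides [0.066 0.128] yaw 104.3
quad [-0.2818 -0.0746] sides [0.055 0.061] yaw 174.7
quad [-0.4004 -0.0794] sides [0.152 0.052] yaw 0.7
quad [-0.5038 -0.2134] sides [0.096 0.132] yaw 90.2
quad [0.2118 0.9522] sides [0.607 0.61 ] yaw 156.1
quad [-0.2658  0.5771] sides [0.065 0.04 ] yaw 66.1
```

View pics/w3.png

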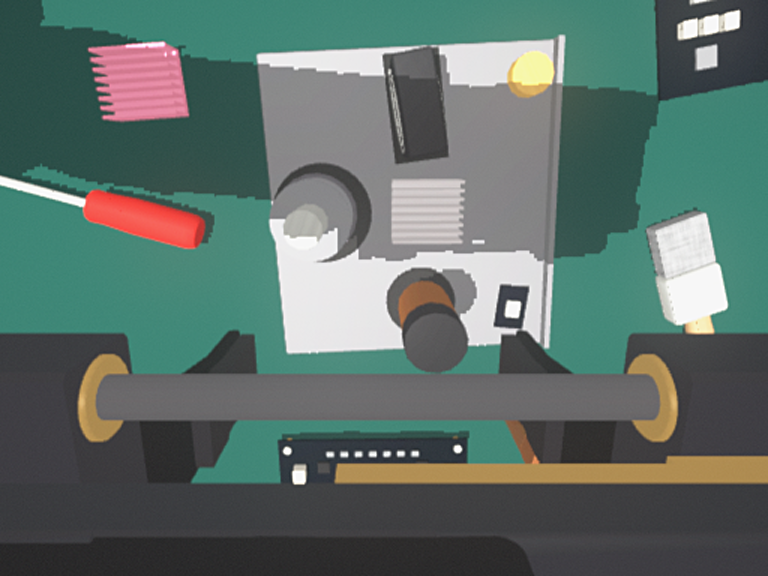

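The picture shows the whole tray: fan at (418,105), sink at (428,212), reel pad centre near (322,213), bottle pad near (421,300). I'll turn these outlines into positions.

```bash
python3 - <<'E'
from h import *
c=cam("wrist")
f=lambda u,v,z: toz(*c,[u/1.5,v/1.5],z)[:2].round(4)
print("tray",[f(*a,.006) for a in [(258,53),(552,38),(287,353),(542,347)]])
print("fanpad",[f(*a,.009) for a in [(383,52),(437,46),(396,162),(448,156)]])
print("sink bottom/top corners",[f(*a,.030) for a in [(391,180),(464,180),(391,243),(463,243)]])
print("reelpad right,top,bot",[f(*a,.009) for a in [(371,213),(322,163),(322,262)]])
print("botpad left,top,right",[f(*a,.009) for a in [(387,300),(420,267),(455,295)]])
print("reelknob top", f(305,225,.087), "cap top", f(436,342,.091))
g=lambda p,z:(proj(*c,[*p,z])*1.5).round()
print(g((.51,-.013),.087),g((.586,-.0865),.091))
E
```

```text
tray [array([0.4751, 0.0966]), array([0.6782, 0.0995]), array([ 0.4768, -0.1269]), array([ 0.6839, -0.1293])]
fanpad [array([0.5614, 0.0939]), array([0.5985, 0.0965]), array([0.5686, 0.0204]), array([0.6064, 0.0233])]
sink bottom/top corners [array([0.5639, 0.0088]), array([0.6144, 0.0071]), array([ 0.5628, -0.0352]), array([ 0.6143, -0.037 ])]
reelpad right,top,bot [array([ 0.5491, -0.0158]), array([0.5149, 0.0215]), array([ 0.5103, -0.0518])]
botpad left,top,right [array([ 0.5591, -0.084 ]), array([ 0.5852, -0.0584]), array([ 0.6123, -0.0818])]
reelknob top [ 0.5106 -0.0124] cap top [ 0.5873 -0.0875]
[304. 226.] [434. 341.]
```

Everything agrees: the fan pad measures 38x73 mm, the sink is 51x44 mm, and the pads are about 72 mm from the sink. The reel is at (0.512,-0.014), the bottle at (0.586,-0.086) and the fan at (0.584,0.0585) with its x axis at about +5.5°. I'll go above the reel.

```bash
python3 - <<'E'
from h import *
step([0.512,-0.0135,0.285],0)
E
```

```text
shift [ 0.185 -0.257  0.732] tcp [ 0.5487 -0.0418  0.3953] yaw_y -1.87 zax [ 0.008 -0.006 -1.   ]
turn [ 0.0026  0.0019 -0.0104] q7 0.05
```

```bash

python3 -m creep '[[[0.185,-0.257,0.4],[0.0026,0.0019,-0.0104],0.35],[[0.185,-0.257,0.732],[0.0026,0.0019,-0.0104],0.35],[[0.185,-0.257,0.732],[0.0026,0.0019,-0.0104],0.35],[[0.185,-0.257,0.732],[0.0026,0.0019,-0.0104],0.35],[[0.185,-0.257,0.732],[0.0026,0.0019,-0.0104],0.35],[[0.185,-0.257,0.732],[0.0026,0.0019,-0.0104],0.35],[[0.185,-0.257,0.732],[0.0026,0.0019,-0.0104],0.35]]' 20
python3 - <<'E'
from h import *
step([0.512,-0.0135,0.238],0)
c=cam("wrist"); save(c[0],"w4.png",k=1.3)
E
```

```text
time_s: 6.6
tool_pos: [0.5136, -0.0141, 0.2875]
tcp_rot: [0.707, 0.707, 0.001, 0.001]
contact_force: [0.8, 0.1, 0.0]
gripper_width: 0.0574
shift [ 0.004 -0.012  0.33 ] tcp [ 0.5136 -0.0141  0.2875] yaw_y -0.04 zax [ 0.004  0.    -1.   ]
turn [ 0.0013 -0.0001 -0.0002] q7 0.05
```

View pics/w4.png

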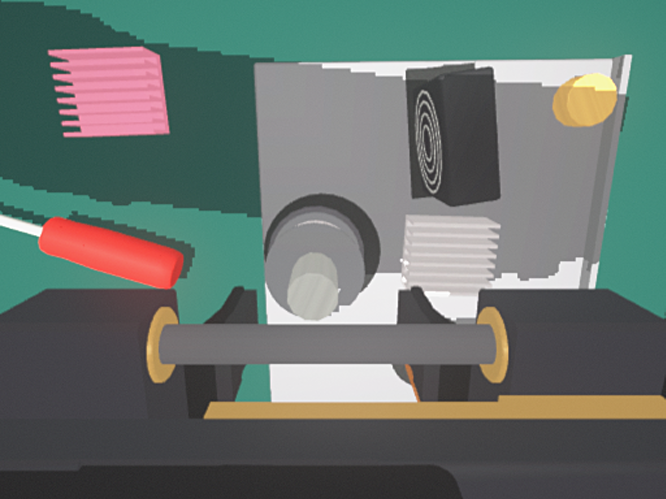

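The picture shows the knob between the fingers, at (313,285) against a finger midpoint of about 321, so it's off by less than 2 mm. I'll descend and grip.

```bash

python3 -m creep '[[[0.003,-0.015,0.17],[0.0013,0,0],0.35],[[0.003,-0.015,0.33],[0.0013,0,0],0.35],[[0.003,-0.015,0.33],[0.0013,0,0],0.35],[[0.003,-0.015,0.33],[0.0013,0,0],0.35],[[0.003,-0.015,0.33],[0.0013,0,0],0.35],[[0.003,-0.015,0.33],[0.0013,0,0],0.5],[[0.003,-0.015,0.33],[0.0013,0,0],0.6],[[0.003,-0.015,0.33],[0.0013,0,0],0.7],[[0.003,-0.015,0.33],[0.0013,0,0],0.8],[[0.003,-0.015,0.33],[0.0013,0,0],0.9],[[0.003,-0.015,0.33],[0.0013,0,0],0.9],[[0.003,-0.015,0.33],[0.0013,0,0],0.9]]' 25
python3 -m creep '[[[0,0,-0.2],[0,0,0],0.9],[[0,0,-0.4],[0,0,0],0.9],[[0,0,-0.6],[0,0,0],0.9],[[0,0,-0.6],[0,0,0],0.9],[[0,0,-0.6],[0,0,0],0.9]]'
python3 - <<'E'
from h import *
step([0.420,0.258,0.34],0)
E
```

```text
time_s: 7.65
tool_pos: [0.511, -0.0136, 0.2376]
tcp_rot: [0.707, 0.707, -0.0, -0.001]
contact_force: [-2.8, -0.9, 2.7]
gripper_width: 0.0239
time_s: 8.07
tool_pos: [0.5116, -0.0136, 0.3287]
tcp_rot: [0.707, 0.707, 0.001, -0.0]
contact_force: [0.4, -0.3, -3.6]
gripper_width: 0.0237
shift [ 1.811 -0.611 -0.074] tcp [ 0.5116 -0.0136  0.3287] yaw_y -0.03 zax [ 0.002  0.002 -1.   ]
turn [ 0.0005 -0.0005 -0.0002] q7 0.02
```

Reel held at 23.8 mm and lifted. Carrying it to the mat.

```bash

python3 -m creep '[[[0.2,-0.07,0],[0,0,0],0.9],[[0.45,-0.15,0],[0,0,0],0.9],[[0.7,-0.23,0],[0,0,0],0.9],[[0.905,-0.305,0],[0,0,0],0.9],[[0.905,-0.305,0],[0,0,0],0.9]]'
python3 -m creep '[[[0.2,-0.07,0],[0,0,0],0.9],[[0.45,-0.15,0],[0,0,0],0.9],[[0.7,-0.23,0],[0,0,0],0.9],[[0.905,-0.305,0],[0,0,0],0.9],[[0.905,-0.305,0],[0,0,0],0.9],[[0.905,-0.305,0],[0,0,0],0.9],[[0.905,-0.305,0],[0,0,0],0.9]]'
python3 - <<'E'
from h import *
step([0.420,0.258,0.2325],0)
E
```

```text
time_s: 8.48
tool_pos: [0.463, 0.1287, 0.3268]
tcp_rot: [0.704, 0.71, 0.0, -0.002]
contact_force: [0.1, 0.3, -3.2]
gripper_width: 0.0235
time_s: 9.07
tool_pos: [0.416, 0.2634, 0.3257]
tcp_rot: [0.704, 0.71, -0.001, -0.001]
contact_force: [0.8, -0.1, -3.1]
gripper_width: 0.0231
shift [-0.036  0.029  0.621] tcp [0.416  0.2634 0.3257] yaw_y 0.46 zax [-0.004  0.    -1.   ]
turn [-0.0012 -0.0001  0.0026] q7 -0.62
```

```bash

python3 -m creep '[[[-0.036,0.029,0.2],[-0.0012,0,0.0026],0.9],[[-0.036,0.029,0.4],[-0.0012,0,0.0026],0.9],[[-0.036,0.029,0.55],[-0.0012,0,0.0026],0.9],[[-0.036,0.029,0.59],[-0.0012,0,0.0026],0.9],[[-0.036,0.029,0.61],[-0.0012,0,0.0026],0.9],[[-0.036,0.029,0.622],[-0.0012,0,0.0026],0.9],[[-0.036,0.029,0.622],[-0.0012,0,0.0026],0.9],[[-0.036,0.029,0.622],[-0.0012,0,0.0026],0.9]]'
python3 - <<'E'
from h import *
step([0.420,0.258,0.232],0)
E
```

```text
time_s: 9.73
tool_pos: [0.4206, 0.2582, 0.2336]
tcp_rot: [0.707, 0.707, 0.001, -0.0]
contact_force: [0.2, -0.1, -3.5]
gripper_width: 0.0233
shift [-0.001 -0.004  0.011] tcp [0.4206 0.2582 0.2336] yaw_y -0.03 zax [ 0.001  0.002 -1.   ]
turn [ 0.0005 -0.0005 -0.0001] q7 -0.56
```

```bash

python3 -m creep '[[[0,0,0.01],[0,0,0],0.9],[[0,0,0.017],[0,0,0],0.9],[[0,0,0.017],[0,0,0],0.9],[[0,0,0.017],[0,0,0],0.9]]'
python3 -m creep '[[[0,0,0],[0,0,0],0.6],[[0,0,0],[0,0,0],0.4],[[0,0,0],[0,0,0],0.35],[[0,0,0],[0,0,0],0.35],[[0,0,-0.25],[0,0,0],0.35],[[0,0,-0.5],[0,0,0],0.35],[[0,0,-0.75],[0,0,0],0.35],[[0,0,-0.75],[0,0,0],0.35],[[0,0,-0.75],[0,0,0],0.35]]'
python3 - <<'E'
from h import *
step([0.586,-0.0865,0.34],0)
E
```

```text
time_s: 10.07
tool_pos: [0.4211, 0.2583, 0.2319]
tcp_rot: [0.707, 0.707, 0.002, 0.0]
contact_force: [0.7, -2.5, 4.9]
gripper_width: 0.0232
time_s: 10.82
tool_pos: [0.4213, 0.2584, 0.3466]
tcp_rot: [0.707, 0.707, 0.004, -0.0]
contact_force: [-0.2, 0.5, 0.1]
gripper_width: 0.0562
shift [-2.299  1.099  0.037] tcp [0.4213 0.2584 0.3466] yaw_y -0.03 zax [ 0.006  0.006 -1.   ]
turn [ 0.0018 -0.0019 -0.0002] q7 -0.62
```

Reel contact was felt before release. On to the bottle.

```bash

python3 -m creep '[[[-0.77,0.366,0],[0,0,0],0.2],[[-0.77,0.366,0],[0,0,0],0.2],[[-0.77,0.366,0],[0,0,0],0.2],[[-0.77,0.366,0],[0,0,0],0.2]]' >/dev/null
python3 -m creep '[[[-0.77,0.366,0],[0,0,0],0.2],[[-0.77,0.366,0],[0,0,0],0.2],[[-0.77,0.366,0],[0,0,0],0.2],[[-0.77,0.366,0],[0,0,0],0.2]]' >/dev/null
python3 -m creep '[[[-0.76,0.366,0.1],[0.0018,-0.0019,0],0.2],[[-0.76,0.366,0.1],[0.0018,-0.0019,0],0.2],[[-0.76,0.366,0.1],[0.0018,-0.0019,0],0.2],[[-0.76,0.366,0.1],[0.0018,-0.0019,0],0.2],[[-0.76,0.366,0.1],[0.0018,-0.0019,0],0.2],[[-0.76,0.366,0.1],[0.0018,-0.0019,0],0.2],[[-0.76,0.366,0.1],[0.0018,-0.0019,0],0.2]]'
python3 - <<'E'
from h import *
step([0.5865,-0.0865,0.244],0)
E
```

```text
time_s: 12.07
tool_pos: [0.5861, -0.1005, 0.329]
tcp_rot: [0.712, 0.702, -0.002, 0.001]
contact_force: [0.5, -0.3, 0.5]
gripper_width: 0.0697
shift [0.096 0.002 0.566] tcp [ 0.5861 -0.1005  0.329 ] yaw_y -0.82 zax [-0.002 -0.005 -1.   ]
turn [-0.0005  0.0017 -0.0045] q7 0.27
```

```bash

python3 -m creep '[[[0.096,0.002,0.15],[-0.0005,0.0017,-0.0045],0.2],[[0.096,0.002,0.25],[-0.0005,0.0017,-0.0045],0.2],[[0.096,0.002,0.25],[-0.0005,0.0017,-0.0045],0.2],[[0.096,0.002,0.25],[-0.0005,0.0017,-0.0045],0.2],[[0.096,0.002,0.25],[-0.0005,0.0017,-0.0045],0.2]]'
python3 - <<'E'
from h import *
step([0.5865,-0.0865,0.244],0)
c=cam("wrist"); save(c[0],"w5.png",k=1.3)
E
```

```text
time_s: 12.48
tool_pos: [0.5867, -0.0859, 0.2924]
tcp_rot: [0.707, 0.707, 0.0, 0.0]
contact_force: [0.5, 0.9, -0.1]
gripper_width: 0.0695
shift [-0.004 -0.001  0.323] tcp [ 0.5867 -0.0859  0.2924] yaw_y 0.03 zax [ 0.001  0.    -1.   ]
turn [ 0.0003 -0.      0.0002] q7 0.28
```

View pics/w5.png

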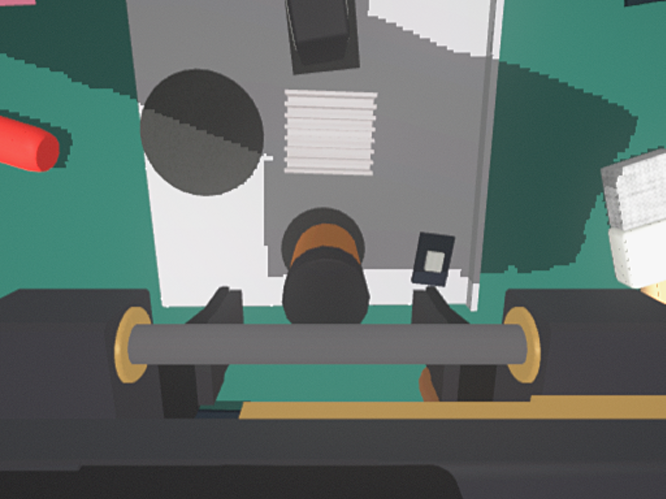

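The picture shows the cap centred at column 326 (finger midpoint 327), the sink unmoved, and the bare reel pad fully visible at (202,132). I'll record that pad and grip the bottle.

```bash
python3 - <<'E'
from h import *
c=cam("wrist"); print([toz(*c,[u/1.3,v/1.3],.009)[:2].round(4) for u,v in [(141,132),(264,132),(202,69),(202,196)]])
E
python3 -m creep '[[[-0.004,0,0.16],[0.0003,0,0],0.2],[[-0.004,0,0.323],[0.0003,0,0],0.2],[[-0.004,0,0.323],[0.0003,0,0],0.2],[[-0.004,0,0.323],[0.0003,0,0],0.2],[[-0.004,0,0.323],[0.0003,0,0],0.2],[[-0.004,0,0.323],[0.0003,0,0],0.3],[[-0.004,0,0.323],[0.0003,0,0],0.4],[[-0.004,0,0.323],[0.0003,0,0],0.5],[[-0.004,0,0.323],[0.0003,0,0],0.6],[[-0.004,0,0.323],[0.0003,0,0],0.7],[[-0.004,0,0.323],[0.0003,0,0],0.7]]' 15
python3 -m creep '[[[0,0,-0.2],[0,0,0],0.7],[[0,0,-0.4],[0,0,0],0.7],[[0,0,-0.6],[0,0,0],0.7],[[0,0,-0.7],[0,0,0],0.7],[[0,0,-0.7],[0,0,0],0.7]]'
python3 - <<'E'
from h import *
step([0.4957,0.310,0.345],0)
E
```

```text
[array([ 0.4766, -0.0151]), array([ 0.5504, -0.0151]), array([0.5159, 0.0201]), array([ 0.5103, -0.0536])]
time_s: 13.5
tool_pos: [0.5869, -0.087, 0.2444]
tcp_rot: [0.707, 0.707, 0.0, 0.0]
contact_force: [-1.0, 0.6, 2.2]
gripper_width: 0.0408
time_s: 13.92
tool_pos: [0.5877, -0.0876, 0.3532]
tcp_rot: [0.707, 0.707, 0.003, 0.002]
contact_force: [0.4, 0.5, -1.1]
gripper_width: 0.0402
shift [ 2.65  -0.615  0.052] tcp [ 0.5877 -0.0876  0.3532] yaw_y -0.03 zax [ 0.007  0.    -1.   ]
turn [ 0.0021 -0.0002 -0.0002] q7 0.25
```

```bash

python3 -m creep '[[[0.22,-0.05,0],[0,0,0],0.7],[[0.45,-0.1,0],[0,0,0],0.7],[[0.7,-0.16,0],[0,0,0],0.7],[[0.885,-0.205,0],[0,0,0],0.7],[[0.885,-0.205,0],[0,0,0],0.7]]' >/dev/null
python3 -m creep '[[[0.22,-0.05,0],[0,0,0],0.7],[[0.45,-0.1,0],[0,0,0],0.7],[[0.7,-0.16,0],[0,0,0],0.7],[[0.885,-0.205,0],[0,0,0],0.7],[[0.885,-0.205,0],[0,0,0],0.7]]' >/dev/null
python3 -m creep '[[[0.22,-0.05,0],[0,0,0],0.7],[[0.45,-0.1,0],[0,0,0],0.7],[[0.7,-0.16,0],[0,0,0],0.7],[[0.885,-0.205,0.05],[0.002,0,0],0.7],[[0.885,-0.205,0.05],[0.002,0,0],0.7],[[0.885,-0.205,0.05],[0.002,0,0],0.7],[[0.885,-0.205,0.05],[0.002,0,0],0.7]]'
python3 - <<'E'
from h import *
step([0.4957,0.310,0.2395],0)
E
```

```text
time_s: 15.33
tool_pos: [0.4887, 0.323, 0.3426]
tcp_rot: [0.701, 0.713, -0.001, -0.003]
contact_force: [-0.7, -0.5, -0.6]
gripper_width: 0.0405
shift [-0.089  0.049  0.687] tcp [0.4887 0.323  0.3426] yaw_y 0.95 zax [-0.005  0.003 -1.   ]
turn [-0.0017 -0.0009  0.0053] q7 -0.53
```

```bash

python3 -m creep '[[[-0.089,0.049,0.2],[-0.0017,-0.0009,0.0053],0.7],[[-0.089,0.049,0.4],[-0.0017,-0.0009,0.0053],0.7],[[-0.089,0.049,0.6],[-0.0017,-0.0009,0.0053],0.7],[[-0.089,0.049,0.66],[-0.0017,-0.0009,0.0053],0.7],[[-0.089,0.049,0.687],[-0.0017,-0.0009,0.0053],0.7],[[-0.089,0.049,0.687],[-0.0017,-0.0009,0.0053],0.7],[[-0.089,0.049,0.687],[-0.0017,-0.0009,0.0053],0.7]]'
python3 -m creep '[[[0,0,0.007],[0,0,0],0.7],[[0,0,0.013],[0,0,0],0.7],[[0,0,0.013],[0,0,0],0.7],[[0,0,0.013],[0,0,0],0.7]]'
python3 - <<'E'
from h import *
step([0.584,0.0585,0.345],5.5)
E
```

```text
time_s: 15.92
tool_pos: [0.4965, 0.3095, 0.2407]
tcp_rot: [0.708, 0.707, 0.001, 0.0]
contact_force: [0.1, 0.2, -1.9]
gripper_width: 0.0405
time_s: 16.25
tool_pos: [0.4966, 0.3096, 0.2391]
tcp_rot: [0.707, 0.707, 0.001, 0.0]
contact_force: [-0.8, -0.2, -0.7]
gripper_width: 0.0404
shift [-1.672  0.585 -0.707] tcp [0.4966 0.3096 0.2391] yaw_y -0.06 zax [ 0.002  0.001 -1.   ]
turn [ 0.0005 -0.0003 -0.0309] q7 -0.47
```

```bash

python3 -m creep '[[[0,0,0.01],[0,0,0],0.7],[[0,0,0.01],[0,0,0],0.7],[[0,0,0.01],[0,0,0],0.7],[[0,0,0.01],[0,0,0],0.45],[[0,0,0.01],[0,0,0],0.3],[[0,0,0.01],[0,0,0],0.2],[[0,0,0.01],[0,0,0],0.2],[[0,0,-0.25],[0,0,0],0.2],[[0,0,-0.5],[0,0,0],0.3],[[0,0,-0.7],[0,0,0],0.3],[[0,0,-0.7],[0,0,0],0.3],[[0,0,-0.7],[0,0,0],0.3]]'
python3 -m creep '[[[-0.83,0.293,0],[0,0,0],0.35],[[-0.83,0.293,0],[0,0,0],0.35],[[-0.83,0.293,0],[0,0,0],0.35],[[-0.83,0.293,0],[0,0,0],0.35],[[-0.83,0.293,0],[0,0,0],0.35]]' >/dev/null
python3 -m creep '[[[-0.8,0.293,0],[0,0,-0.031],0.35],[[-0.8,0.293,0],[0,0,-0.031],0.35],[[-0.8,0.293,0],[0,0,-0.031],0.35],[[-0.8,0.293,0],[0,0,-0.031],0.35],[[-0.8,0.293,0],[0,0,-0.031],0.35],[[-0.8,0.293,0],[0,0,-0.031],0.35]]'
python3 - <<'E'
from h import *
step([0.584,0.0585,0.265],5.5)
c=cam("scene"); save(c[0],"s2.png",[170,80,450,290],2.5)
E
```

```text
time_s: 17.25
tool_pos: [0.497, 0.3096, 0.346]
tcp_rot: [0.707, 0.707, 0.003, 0.0]
contact_force: [-1.0, 0.0, 0.0]
gripper_width: 0.0615
time_s: 18.17
tool_pos: [0.5844, 0.0611, 0.3433]
tcp_rot: [0.675, 0.738, 0.001, -0.0]
contact_force: [0.1, 1.3, 0.9]
gripper_width: 0.0569
shift [-0.018 -0.005  0.522] tcp [0.5844 0.0611 0.3433] yaw_y 5.12 zax [ 0.001  0.002 -1.   ]
turn [ 0.0005 -0.0005 -0.0021] q7 0.06
```

View pics/s2.png

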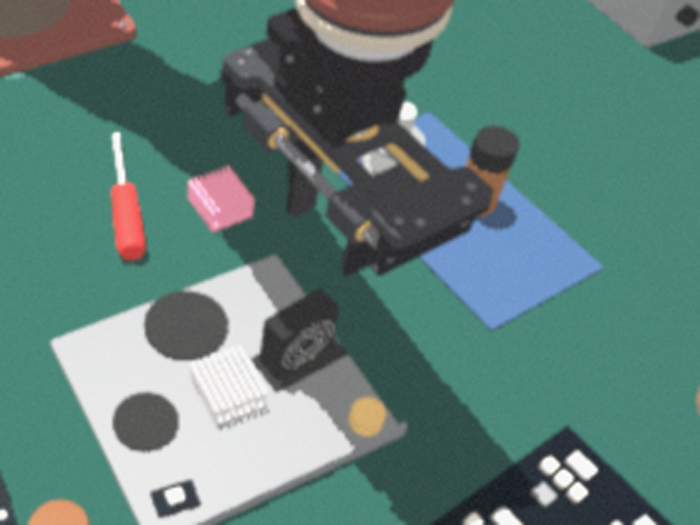

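The picture shows the bottle and reel standing on the mat, the sink in place, and the fan below the gripper. Taking the fan.

```bash

python3 -m creep '[[[-0.018,-0.005,0.2],[0.0005,-0.0005,-0.0021],0.35],[[-0.018,-0.005,0.4],[0.0005,-0.0005,-0.0021],0.35],[[-0.018,-0.005,0.6],[0.0005,-0.0005,-0.0021],0.35],[[-0.018,-0.005,0.829],[0.0005,-0.0005,-0.0021],0.35],[[-0.018,-0.005,0.829],[0.0005,-0.0005,-0.0021],0.35],[[-0.018,-0.005,0.829],[0.0005,-0.0005,-0.0021],0.35],[[-0.018,-0.005,0.829],[0.0005,-0.0005,-0.0021],0.35],[[-0.018,-0.005,0.829],[0.0005,-0.0005,-0.0021],0.45],[[-0.018,-0.005,0.829],[0.0005,-0.0005,-0.0021],0.55],[[-0.018,-0.005,0.829],[0.0005,-0.0005,-0.0021],0.65],[[-0.018,-0.005,0.829],[0.0005,-0.0005,-0.0021],0.75],[[-0.018,-0.005,0.829],[0.0005,-0.0005,-0.0021],0.85],[[-0.018,-0.005,0.829],[0.0005,-0.0005,-0.0021],0.85],[[-0.018,-0.005,0.829],[0.0005,-0.0005,-0.0021],0.85]]' 12
python3 -m creep '[[[0,0,-0.2],[0,0,0],0.85],[[0,0,-0.4],[0,0,0],0.85],[[0,0,-0.6],[0,0,0],0.85],[[0,0,-0.8],[0,0,0],0.85],[[0,0,-0.8],[0,0,0],0.85],[[0,0,-0.8],[0,0,0],0.85]]'
python3 - <<'E'
from h import *
step([0.5795,0.2725,0.345],5.3)
E
```

```text
time_s: 19.38
tool_pos: [0.5839, 0.0597, 0.2193]
tcp_rot: [0.672, 0.741, 0.0, -0.0]
contact_force: [-1.6, 0.7, 3.2]
gripper_width: 0.0249
time_s: 19.88
tool_pos: [0.5844, 0.0595, 0.3408]
tcp_rot: [0.672, 0.741, 0.002, 0.001]
contact_force: [0.6, -0.0, -2.0]
gripper_width: 0.025
shift [ 1.416  0.106 -0.025] tcp [0.5844 0.0595 0.3408] yaw_y 5.6 zax [ 0.003  0.002 -1.   ]
turn [ 0.0011 -0.0005  0.0017] q7 0.07
```

```bash

python3 -m creep '[[[0.2,0.02,0],[0,0,0],0.85],[[0.45,0.04,0],[0,0,0],0.85],[[0.7,0.053,0],[0,0,0],0.85],[[0.7,0.053,0],[0,0,0],0.85],[[0.7,0.053,0],[0,0,0],0.85]]' >/dev/null
python3 -m creep '[[[0.2,0.02,0],[0.001,0,0],0.85],[[0.45,0.04,0],[0.001,0,0],0.85],[[0.7,0.053,0],[0.001,0,0],0.85],[[0.7,0.053,0],[0.001,0,0],0.85],[[0.7,0.053,0],[0.001,0,0],0.85],[[0.7,0.053,0],[0.001,0,0],0.85]]' 
python3 - <<'E'
from h import *
step([0.5795,0.2725,0.2145],5.3)
E
```

```text
time_s: 20.8
tool_pos: [0.5785, 0.2715, 0.3379]
tcp_rot: [0.67, 0.742, -0.002, -0.001]
contact_force: [0.9, -0.7, -0.9]
gripper_width: 0.0251
shift [0.007 0.011 0.823] tcp [0.5785 0.2715 0.3379] yaw_y 5.82 zax [-0.004 -0.001 -1.   ]
turn [-0.0012  0.0003  0.0029] q7 -0.25
```

```bash

python3 -m creep '[[[0.007,0.011,0.2],[-0.0012,0.0003,0.003],0.85],[[0.007,0.011,0.4],[-0.0012,0.0003,0.003],0.85],[[0.007,0.011,0.6],[-0.0012,0.0003,0.003],0.85],[[0.007,0.011,0.75],[-0.0012,0.0003,0.003],0.85],[[0.007,0.011,0.8],[-0.0012,0.0003,0.003],0.85],[[0.007,0.011,0.823],[-0.0012,0.0003,0.003],0.85],[[0.007,0.011,0.823],[-0.0012,0.0003,0.003],0.85],[[0.007,0.011,0.823],[-0.0012,0.0003,0.003],0.85]]'
python3 -m creep '[[[0,0,0.007],[0,0,0],0.85],[[0,0,0.013],[0,0,0],0.85],[[0,0,0.013],[0,0,0],0.85],[[0,0,0.013],[0,0,0],0.85]]'
```

```text
time_s: 21.47
tool_pos: [0.5804, 0.272, 0.216]
tcp_rot: [0.674, 0.739, 0.001, 0.0]
contact_force: [0.3, 0.3, -0.9]
gripper_width: 0.0248
time_s: 21.8
tool_pos: [0.5805, 0.2722, 0.2145]
tcp_rot: [0.674, 0.739, 0.001, 0.001]
contact_force: [0.2, 1.3, -0.9]
gripper_width: 0.025
```

Another 1.4 mm down to seat it, then release, rise, and head for the sink.

```bash

python3 -m creep '[[[0,0,0.008],[0,0,0],0.85],[[0,0,0.012],[0,0,0],0.85],[[0,0,0.012],[0,0,0],0.85],[[0,0,0.012],[0,0,0],0.65],[[0,0,0.012],[0,0,0],0.5],[[0,0,0.012],[0,0,0],0.4],[[0,0,0.012],[0,0,0],0.35],[[0,0,-0.25],[0,0,0],0.35],[[0,0,-0.5],[0,0,0],0.35],[[0,0,-0.8],[0,0,0],0.35],[[0,0,-0.8],[0,0,0],0.35],[[0,0,-0.8],[0,0,0],0.35]]'
python3 - <<'E'
from h import *
c=cam("side"); save(c[0],"side2.png",[60,120,360,345],2.4)
nets(c,["sink_c"])
step([0.589,-0.014,0.345],90)
step([0.589,-0.014,0.345])
E
```

```text
time_s: 22.8
tool_pos: [0.5811, 0.2721, 0.3379]
tcp_rot: [0.674, 0.739, 0.004, 0.001]
contact_force: [0.0, -0.6, -0.7]
gripper_width: 0.0565
sink_c [268. 246.] 0.89 [0.3943 0.0856]
sink_c [234. 190.] 0.85 [ 0.5931 -0.0261]
shift [-1.904 -0.114 -0.076] tcp [0.58  0.272 0.334] yaw_y 5.24 zax [ 0.002  0.001 -1.   ]
turn [ 9.000e-04  2.000e-04 -4.709e-01] q7 -0.26
shift [-1.904 -0.114 -0.076] tcp [0.58  0.272 0.334] yaw_y 5.24 zax [ 0.002  0.001 -1.   ]
```

View pics/side2.png

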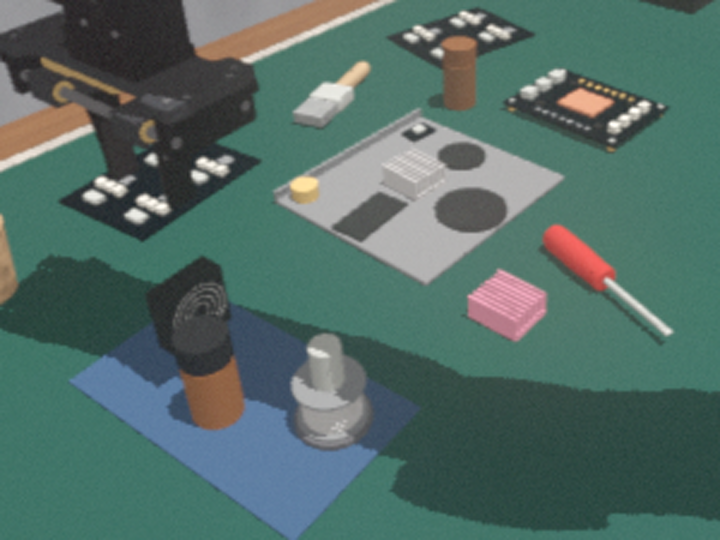

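The picture shows the fan, bottle and reel standing on the mat, all three pads bare, and the aluminium sink (413,172) untouched. The pink look-alike at (507,305) is not the one. Moving to the sink with the jaws across y.

```bash

python3 -m creep '[[[-0.95,-0.057,-0.03],[0,0,0],0.3],[[-0.95,-0.057,-0.03],[0,0,0],0.3],[[-0.95,-0.057,-0.03],[0,0,0],0.3],[[-0.95,-0.057,-0.03],[0,0,0],0.25],[[-0.95,-0.057,-0.03],[0,0,0],0.2]]' >/dev/null
python3 -m creep '[[[-0.95,-0.057,0],[0,0,-0.47],0.15],[[-0.95,-0.057,0],[0,0,-0.47],0.15],[[-0.95,-0.057,0],[0,0,-0.47],0.15],[[-0.95,-0.057,0],[0,0,-0.47],0.15],[[-0.95,-0.057,0],[0,0,-0.47],0.15],[[-0.95,-0.057,0],[0,0,-0.47],0.15],[[-0.95,-0.057,0],[0,0,-0.47],0.15],[[-0.95,-0.057,0],[0,0,-0.47],0.15],[[-0.95,-0.057,0],[0,0,-0.47],0.15],[[-0.95,-0.057,0],[0,0,-0.47],0.15],[[-0.95,-0.057,0],[0,0,-0.47],0.15],[[-0.95,-0.057,0],[0,0,-0.47],0.15],[[-0.95,-0.057,0],[0,0,-0.47],0.15],[[-0.95,-0.057,0],[0,0,-0.47],0.15],[[-0.95,-0.057,0],[0,0,-0.47],0.15]]'
python3 - <<'E'
from h import *
step([0.589,-0.014,0.21],89)
c=cam("wrist"); save(c[0],"w6.png",k=1.3)
E
```

```text
time_s: 24.57
tool_pos: [0.5876, -0.0193, 0.3363]
tcp_rot: [0.007, 1.0, -0.001, -0.001]
contact_force: [0.1, 0.4, -0.1]
gripper_width: 0.0739
shift [-0.01   0.037  0.842] tcp [ 0.5876 -0.0193  0.3363] yaw_y 89.19 zax [-0.001 -0.001 -1.   ]
turn [-0.0005 -0.0003  0.001 ] q7 1.62
```

View pics/w6.png

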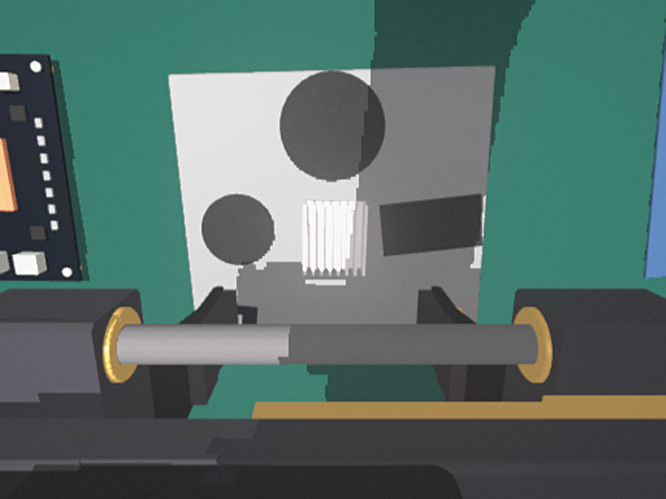

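The picture shows all three bare pads and the sink at (335,238): reel pad (332,126), bottle pad (238,229), fan pad (432,225). Measuring these.

```bash
python3 - <<'E'
from h import *
c=cam("wrist")
f=lambda z,*a:np.array([toz(*c,[u/1.3,v/1.3],z)[:2] for u,v in a])
for n,a in dict(reel=f(.009,(280,126),(385,126),(332,71),(332,181)),bot=f(.009,(202,229),(274,229),(238,194),(238,264)),fan=f(.009,(380,205),(481,195),(386,256),(482,246)),sinktop=f(.03,(303,200),(367,203),(303,275),(366,275)),board=f(.011,(50,55),(82,280))).items(): print(n,a.round(4).tolist(),a.mean(0).round(4))
nets(c,["sink_c","reel_pad","bottle_pad","fan_pad"])
E
```

```text
reel [[0.5114, -0.0525], [0.5124, 0.0208], [0.4761, -0.0158], [0.55, -0.0166]] [ 0.5125 -0.016 ]
bot [[0.584, -0.1136], [0.5848, -0.0601], [0.5584, -0.0851], [0.6116, -0.0887]] [ 0.5847 -0.0869]
fan [[0.568, 0.0183], [0.5617, 0.0916], [0.6069, 0.0235], [0.6001, 0.0953]] [0.5841 0.0572]
sinktop [[0.5604, -0.0367], [0.5631, 0.0068], [0.6141, -0.0383], [0.6147, 0.0066]] [ 0.5881 -0.0154]
board [[0.4637, -0.2037], [0.622, -0.2081]] [ 0.5429 -0.2059]
sink_c [260. 185.] 0.58 [ 0.5918 -0.0129]
reel_pad [255.  96.] 0.59 [ 0.5111 -0.0161]
bottle_pad [183. 174.] 0.94 [ 0.5832 -0.0874]
fan_pad [332. 172.] 0.74 [0.5828 0.0577]
```

Pads: reel (0.5127,-0.0157), bottle (0.585,-0.087), fan (0.584,0.0575) at 5.3°. The sink is at (0.589,-0.015), yaw about -1.5°. The board's edge gives yaw about -1.6° and plate centre near (0.543,-0.266). Gripping the sink.

```bash

python3 -m creep '[[[-0.01,0.029,0.2],[0,0,0.002],0.3],[[-0.01,0.029,0.4],[0,0,0.002],0.3],[[-0.01,0.029,0.6],[0,0,0.002],0.3],[[-0.01,0.029,0.8],[0,0,0.002],0.3],[[-0.01,0.029,0.9],[0,0,0.002],0.3],[[-0.01,0.029,0.955],[0,0,0.002],0.3],[[-0.01,0.029,0.955],[0,0,0.002],0.3],[[-0.01,0.029,0.955],[0,0,0.002],0.3],[[-0.01,0.029,0.955],[0,0,0.002],0.4],[[-0.01,0.029,0.955],[0,0,0.002],0.5],[[-0.01,0.029,0.955],[0,0,0.002],0.6],[[-0.01,0.029,0.955],[0,0,0.002],0.65],[[-0.01,0.029,0.955],[0,0,0.002],0.65]]' 12
python3 -m creep '[[[0,0,-0.2],[0,0,0],0.65],[[0,0,-0.4],[0,0,0],0.65],[[0,0,-0.6],[0,0,0],0.65],[[0,0,-0.7],[0,0,0],0.65],[[0,0,-0.7],[0,0,0],0.65],[[0,0,-0.7],[0,0,0],0.65]]'
python3 - <<'E'
from h import *
step([0.60,-0.266,0.30],88.4)
E
```

```text
time_s: 25.95
tool_pos: [0.5895, -0.0155, 0.1945]
tcp_rot: [0.009, 1.0, -0.001, 0.001]
contact_force: [-0.5, -0.3, 4.6]
gripper_width: 0.0441
time_s: 26.45
tool_pos: [0.5895, -0.0153, 0.3001]
tcp_rot: [0.009, 1.0, -0.0, 0.001]
contact_force: [0.7, -0.1, -1.7]
gripper_width: 0.0441
shift [-0.1   -1.67   0.002] tcp [ 0.5895 -0.0153  0.3001] yaw_y 88.99 zax [ 0.003 -0.001 -1.   ]
turn [-0.0002  0.0009  0.0033] q7 1.62
```

```bash

python3 -m creep '[[[0,-0.25,0],[0,0,0],0.65],[[-0.02,-0.5,0],[0,0,0],0.65],[[-0.05,-0.835,0],[0,0,0],0.65],[[-0.05,-0.835,0],[0,0,0],0.65],[[-0.05,-0.835,0],[0,0,0],0.65],[[-0.05,-0.835,0],[0,0,0],0.65]]' >/dev/null
python3 -m creep '[[[0,-0.25,0],[0,0,0.003],0.65],[[-0.02,-0.5,0],[0,0,0.003],0.65],[[-0.05,-0.835,0],[0,0,0.003],0.65],[[-0.05,-0.835,0],[0,0,0.003],0.65],[[-0.05,-0.835,0],[0,0,0.003],0.65],[[-0.05,-0.835,0],[0,0,0.003],0.65],[[-0.05,-0.835,0],[0,0,0.003],0.65],[[-0.05,-0.835,0],[0,0,0.003],0.65]]'
python3 - <<'E'
from h import *
step([0.543,-0.266,0.30],88.4)
c=cam("wrist"); save(c[0],"w7.png",k=1.5); nets(c,["spreader","sink_c"])
quad(*c,[5,70,120],[20,190,255],.015,150)
E
```

```text
time_s: 27.62
tool_pos: [0.5999, -0.2643, 0.2981]
tcp_rot: [0.013, 1.0, 0.0, -0.0]
contact_force: [0.5, 0.3, -1.5]
gripper_width: 0.044
shift [ 0.379 -0.021 -0.013] tcp [ 0.5999 -0.2643  0.2981] yaw_y 88.51 zax [-0.     0.001 -1.   ]
turn [ 0.0002 -0.0001  0.0006] q7 2.07
spreader [249. 119.] 0.85 [ 0.5421 -0.2654]
sink_c [253. 242.] 0.77 [ 0.6454 -0.265 ]
quad [ 0.719  -0.2124] sides [0.346 0.018] yaw 88.4
quad [ 0.6572 -0.187 ] sides [0.026 0.023] yaw 8.1
quad [ 0.6672 -0.3551] sides [0.012 0.058] yaw 171.4
```

View pics/w7.png

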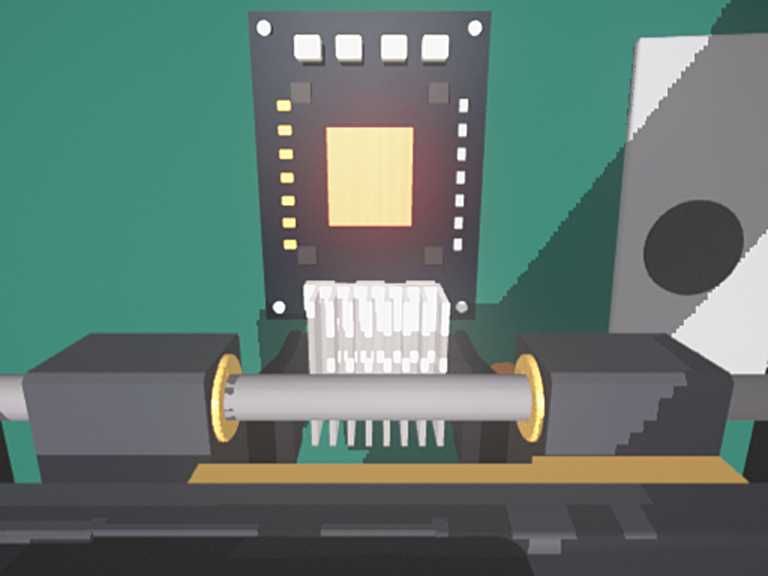

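The picture shows the bare copper plate at corners (326,127)-(413,226) and the sink square in the jaws. I'll measure the plate and check how the sink sits in the grip.

```bash
python3 - <<'E'
from h import *
c=cam("wrist"); s=observe(); 
a=np.array([toz(*c,[u/1.5,v/1.5],.015)[:2] for u,v in [(326,127),(413,127),(329,226),(413,226)]]); print(a.round(4).tolist(),a.mean(0).round(4))
x,y,z=s["tool_pos"]
for dx in(-.025,.025):
  for dz in (.1885,.1645): print(dx,dz,[(proj(*c,[x+dx,y+e,z-dz])*1.5).round() for e in(-.022,.022)])
m=a.mean(0); step([m[0],m[1],0.2045],88.5)
E
```

```text
[[0.5153, -0.2902], [0.5166, -0.2456], [0.5663, -0.2914], [0.5676, -0.246]] [ 0.5414 -0.2683]
-0.025 0.1885 [array([316., 286.]), array([439., 282.])]
-0.025 0.1645 [array([306., 305.]), array([449., 302.])]
0.025 0.1885 [array([323., 412.]), array([438., 409.])]
0.025 0.1645 [array([316., 448.]), array([447., 445.])]
shift [ 0.387 -0.028  0.627] tcp [ 0.5995 -0.2656  0.2986] yaw_y 88.42 zax [ 0. -0. -1.]
turn [-0.0001  0.0001 -0.0005] q7 2.07
```

The sink's -x end doesn't fully match the projection, so I'll take one enlarged crop.

```bash
python3 - <<'E'
from h import *
c=cam("wrist"); x,y,z=observe()["tool_pos"]
im=c[0]["img"]
im=im.copy()
for dx in(-.025,.025):
  for dz,col in ((.1885,(255,0,0)),(.1645,(0,0,255))):
    for e in(-.022,.022):
      u=proj(*c,[x+dx,y+e,z-dz]).round().astype(int); im[u[1],u[0]]=col
c[0]["img"]=im; save(c[0],"w7c.png",[180,170,320,310],5)
E
```

```text
(no output)
```

View pics/w7c.png

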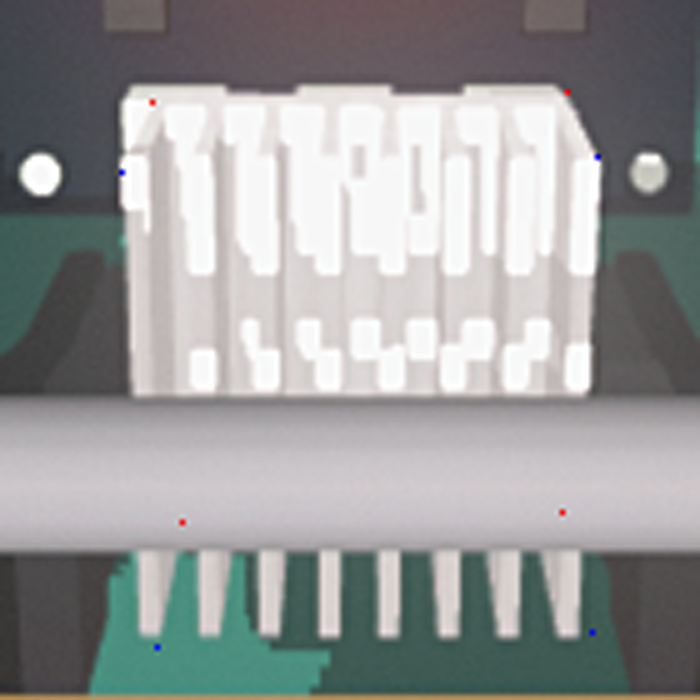

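The projected corners sit on the sink to within about 1 mm, so the grip is true. The plate is 51x45 mm at (0.542,-0.267), yaw about -1.5°. Placing.

```bash

python3 -m creep '[[[0.2,-0.01,0],[0,0,0],0.65],[[0.38,-0.02,0.2],[0,0,0],0.65],[[0.38,-0.02,0.3],[0,0,0],0.65],[[0.38,-0.02,0.4],[0,0,0],0.65],[[0.38,-0.02,0.5],[0,0,0],0.65],[[0.38,-0.02,0.56],[0,0,0],0.65],[[0.38,-0.02,0.58],[0,0,0],0.65],[[0.38,-0.02,0.58],[0,0,0],0.65],[[0.38,-0.02,0.58],[0,0,0],0.65]]'
python3 - <<'E'
from h import *
step([0.5425,-0.267,0.204],88.5)
E
```

```text
time_s: 28.62
tool_pos: [0.5427, -0.2675, 0.2122]
tcp_rot: [0.014, 1.0, -0.0, 0.001]
contact_force: [0.3, 0.3, -0.3]
gripper_width: 0.0439
shift [0.002 0.003 0.055] tcp [ 0.5427 -0.2675  0.2122] yaw_y 88.39 zax [ 0.001 -0.001 -1.   ]
turn [-0.0002  0.0003 -0.0006] q7 2.14
```

```bash

python3 -m creep '[[[0.002,0.003,0.02],[0,0,0],0.65],[[0.002,0.003,0.04],[0,0,0],0.65],[[0.002,0.003,0.056],[0,0,0],0.65],[[0.002,0.003,0.06],[0,0,0],0.65],[[0.002,0.003,0.06],[0,0,0],0.65],[[0.002,0.003,0.06],[0,0,0],0.65]]'
python3 -m creep '[[[0,0,0],[0,0,0],0.55],[[0,0,0],[0,0,0],0.4],[[0,0,0],[0,0,0],0.3],[[0,0,0],[0,0,0],0.25],[[0,0,0],[0,0,0],0.25],[[0,0,-0.2],[0,0,0],0.25],[[0,0,-0.5],[0,0,0],0.25],[[0,0,-0.85],[0,0,0],0.25],[[0,0,-0.85],[0,0,0],0.25],[[0,0,-0.85],[0,0,0],0.25]]'
python3 - <<'E'
from h import *
step([0.57,-0.1,0.345],0)
E
```

```text
time_s: 29.12
tool_pos: [0.5426, -0.267, 0.2035]
tcp_rot: [0.014, 1.0, -0.0, 0.001]
contact_force: [-1.1, 1.1, 3.6]
gripper_width: 0.0438
time_s: 29.95
tool_pos: [0.5433, -0.2679, 0.3359]
tcp_rot: [0.014, 1.0, -0.001, 0.004]
contact_force: [0.2, 0.1, -0.7]
gripper_width: 0.0655
shift [-0.147  1.124 -0.062] tcp [ 0.5433 -0.2679  0.3359] yaw_y 88.38 zax [ 0.009 -0.003 -1.   ]
turn [0.0016 0.0028 0.491 ] q7 2.07
```

```bash

python3 -m creep '[[[-0.4,0.1,0],[0,0,0],0.3],[[-0.4,0.1,0],[0,0,0],0.3],[[-0.4,0.1,0],[0,0,0],0.3],[[-0.4,0.1,0],[0,0,0],0.3],[[-0.4,0.1,0],[0,0,0],0.3]]'
python3 - <<'E'
from h import *
c=cam("wrist"); nets(c,["sink_c"])
im=c[0]["img"]=c[0]["img"].copy()
y=np.radians(-1.5); 
for z,col in((.039,(0,0,255)),(.015,(255,0,0))):
  for a,b in((-25,-22),(25,-22),(25,22),(-25,22)):
    u=proj(*c,[.542+(a*np.cos(y)-b*np.sin(y))/1e3,-.267+(a*np.sin(y)+b*np.cos(y))/1e3,z]).round().astype(int); im[u[1],u[0]]=col
save(c[0],"w8.png",[130,20,370,220],3)
step([0.57,0.26,0.345],0)
E
```

```text
time_s: 30.37
tool_pos: [0.6031, -0.255, 0.3354]
tcp_rot: [0.014, 1.0, -0.001, 0.003]
contact_force: [0.2, -0.2, -0.0]
gripper_width: 0.0607
shift [ 0.32   3.428 -0.071] tcp [ 0.6028 -0.2554  0.336 ] yaw_y 88.3 zax [ 0.008 -0.003 -1.   ]
turn [0.0013 0.0025 0.4905] q7 2.04
```

View pics/w8.png

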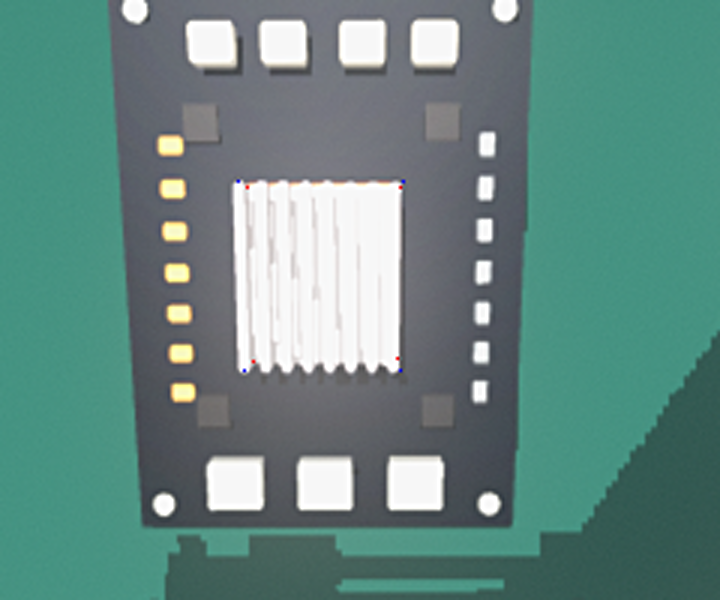

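The predicted corners sit on the real ones, so the sink is flat and centred on the plate. Going back for the fan.

```bash

python3 -m creep '[[[0.06,0.88,0],[0,0,0],0.35],[[0.06,0.88,0],[0,0,0],0.35],[[0.06,0.88,0],[0,0,0],0.35],[[0.06,0.88,0],[0,0,0],0.35],[[0.06,0.88,0],[0,0,0],0.35]]' >/dev/null
python3 -m creep '[[[0.06,0.88,0],[0,0,0],0.35],[[0.06,0.88,0],[0,0,0],0.35],[[0.06,0.88,0],[0,0,0],0.35],[[0.06,0.88,0],[0,0,0],0.35],[[0.06,0.88,0],[0,0,0],0.35]]' >/dev/null
python3 -m creep '[[[0.06,0.88,0],[0,0,0],0.35],[[0.06,0.88,0],[0,0,0],0.35],[[0.06,0.88,0],[0,0,0],0.35],[[0.06,0.88,0],[0,0,0],0.35],[[0.06,0.88,0],[0,0,0],0.35]]' >/dev/null
python3 -m creep '[[[0.06,0.85,0],[0.001,0.002,0.46],0.35],[[0.06,0.85,0],[0.001,0.002,0.46],0.35],[[0.06,0.85,0],[0.001,0.002,0.46],0.35],[[0.06,0.85,0],[0.001,0.002,0.46],0.35],[[0.06,0.85,0],[0.001,0.002,0.46],0.35],[[0.06,0.85,0],[0.001,0.002,0.46],0.35],[[0.06,0.85,0],[0.001,0.002,0.46],0.35],[[0.06,0.85,0],[0.001,0.002,0.46],0.35],[[0.06,0.85,0],[0.001,0.002,0.46],0.35],[[0.06,0.85,0],[0.001,0.002,0.46],0.35],[[0.06,0.85,0],[0.001,0.002,0.46],0.35],[[0.06,0.85,0],[0.001,0.002,0.46],0.35],[[0.06,0.85,0],[0.001,0.002,0.46],0.35],[[0.06,0.85,0],[0.001,0.002,0.46],0.35]]'
python3 - <<'E'
from h import *
step([0.5803,0.2722,0.214],5.2)
E
```

```text
time_s: 32.88
tool_pos: [0.5782, 0.2773, 0.3354]
tcp_rot: [0.667, 0.745, 0.001, -0.001]
contact_force: [0.1, -0.0, -0.1]
gripper_width: 0.0564
shift [-0.038  0.009  0.809] tcp [0.5782 0.2773 0.3354] yaw_y 6.38 zax [ 0.001  0.003 -1.   ]
turn [ 0.0004 -0.0009  0.0066] q7 -0.24
```

```bash

python3 -m creep '[[[-0.038,0.009,0.2],[0,-0.001,0.0066],0.35],[[-0.038,0.009,0.4],[0,-0.001,0.0066],0.35],[[-0.038,0.009,0.6],[0,-0.001,0.0066],0.35],[[-0.038,0.009,0.809],[0,-0.001,0.0066],0.35],[[-0.038,0.009,0.809],[0,-0.001,0.0066],0.35],[[-0.038,0.009,0.809],[0,-0.001,0.0066],0.35],[[-0.038,0.009,0.809],[0,-0.001,0.0066],0.35],[[-0.038,0.009,0.809],[0,-0.001,0.0066],0.45],[[-0.038,0.009,0.809],[0,-0.001,0.0066],0.55],[[-0.038,0.009,0.809],[0,-0.001,0.0066],0.65],[[-0.038,0.009,0.809],[0,-0.001,0.0066],0.75],[[-0.038,0.009,0.809],[0,-0.001,0.0066],0.85],[[-0.038,0.009,0.809],[0,-0.001,0.0066],0.85],[[-0.038,0.009,0.809],[0,-0.001,0.0066],0.85]]' 12
python3 -m creep '[[[0,0,-0.2],[0,0,0],0.85],[[0,0,-0.4],[0,0,0],0.85],[[0,0,-0.6],[0,0,0],0.85],[[0,0,-0.8],[0,0,0],0.85],[[0,0,-0.8],[0,0,0],0.85],[[0,0,-0.8],[0,0,0],0.85]]'
python3 - <<'E'
from h import *
step([0.584,0.059,0.335],5.4)
E
```

```text
time_s: 34.05
tool_pos: [0.5803, 0.2723, 0.2142]
tcp_rot: [0.674, 0.738, 0.001, 0.001]
contact_force: [-0.2, 0.1, 2.4]
gripper_width: 0.0251
time_s: 34.55
tool_pos: [0.5806, 0.2723, 0.336]
tcp_rot: [0.674, 0.738, 0.002, 0.001]
contact_force: [0.4, 1.0, -1.3]
gripper_width: 0.0248
shift [-1.418 -0.106  0.004] tcp [0.5806 0.2723 0.336 ] yaw_y 5.2 zax [ 0.004  0.002 -1.   ]
turn [ 0.0014 -0.0006 -0.0011] q7 -0.25
```

```bash

python3 -m creep '[[[-0.2,-0.02,0],[0,0,0],0.85],[[-0.45,-0.04,0],[0,0,0],0.85],[[-0.71,-0.053,0],[0,0,0],0.85],[[-0.71,-0.053,0],[0,0,0],0.85],[[-0.71,-0.053,0],[0,0,0],0.85]]' >/dev/null
python3 -m creep '[[[-0.2,-0.02,0],[0,0,0],0.85],[[-0.45,-0.04,0],[0,0,0],0.85],[[-0.71,-0.053,0.1],[0,0,0],0.85],[[-0.71,-0.053,0.2],[0,0,0],0.85],[[-0.71,-0.053,0.3],[0,0,0],0.85],[[-0.71,-0.053,0.3],[0,0,0],0.85],[[-0.71,-0.053,0.3],[0,0,0],0.85]]' 
python3 - <<'E'
from h import *
step([0.584,0.059,0.2215],5.4)
E
```

```text
time_s: 35.55
tool_pos: [0.5831, 0.0567, 0.2884]
tcp_rot: [0.676, 0.737, 0.0, -0.0]
contact_force: [0.4, -0.1, 0.9]
gripper_width: 0.0254
shift [0.015 0.007 0.446] tcp [0.5831 0.0567 0.2884] yaw_y 4.99 zax [-0.  0. -1.]
turn [ 0.     -0.0001 -0.0023] q7 0.1
```

```bash

python3 -m creep '[[[0.015,0.007,0.15],[0,0,-0.0023],0.85],[[0.015,0.007,0.3],[0,0,-0.0023],0.85],[[0.015,0.007,0.38],[0,0,-0.0023],0.85],[[0.015,0.007,0.42],[0,0,-0.0023],0.85],[[0.015,0.007,0.446],[0,0,-0.0023],0.85],[[0.015,0.007,0.456],[0,0,-0.0023],0.85],[[0.015,0.007,0.46],[0,0,-0.0023],0.85],[[0.015,0.007,0.46],[0,0,-0.0023],0.85]]'
python3 - <<'E'
from h import *
step([0.584,0.059,0.2202],5.4)
E
```

```text
time_s: 36.22
tool_pos: [0.5844, 0.0591, 0.2203]
tcp_rot: [0.673, 0.74, 0.001, 0.0]
contact_force: [0.9, -0.4, -0.5]
gripper_width: 0.025
shift [-0.001 -0.003  0.001] tcp [0.5844 0.0591 0.2203] yaw_y 5.4 zax [ 0.001  0.001 -1.   ]
turn [ 0.0004 -0.0002  0.    ] q7 0.15
```

```bash

python3 -m creep '[[[0,0,0.006],[0,0,0],0.85],[[0,0,0.006],[0,0,0],0.85],[[0,0,0.006],[0,0,0],0.65],[[0,0,0.006],[0,0,0],0.5],[[0,0,0.006],[0,0,0],0.4],[[0,0,0.006],[0,0,0],0.35],[[0,0,-0.25],[0,0,0],0.35],[[0,0,-0.5],[0,0,0],0.35],[[0,0,-0.8],[0,0,0],0.35],[[0,0,-0.8],[0,0,0],0.35],[[0,0,-0.8],[0,0,0],0.35]]'
python3 - <<'E'
from h import *
step([0.4967,0.3097,0.335],0)
E
```

```text
time_s: 37.13
tool_pos: [0.5851, 0.0588, 0.3432]
tcp_rot: [0.673, 0.74, 0.003, 0.001]
contact_force: [0.3, 0.5, -0.3]
gripper_width: 0.0561
shift [ 1.72  -0.43   0.055] tcp [0.5851 0.0588 0.3432] yaw_y 5.4 zax [ 0.006  0.003 -1.   ]
turn [ 0.0021 -0.0007  0.03  ] q7 0.08
```

```bash

python3 -m creep '[[[0.86,-0.215,0],[0,0,0],0.3],[[0.86,-0.215,0],[0,0,0],0.25],[[0.86,-0.215,0],[0,0,0],0.2],[[0.86,-0.215,0],[0,0,0],0.2],[[0.86,-0.215,0],[0,0,0],0.2]]' >/dev/null
python3 -m creep '[[[0.84,-0.215,0],[0.002,0,0.03],0.2],[[0.84,-0.215,0],[0.002,0,0.03],0.2],[[0.84,-0.215,0],[0.002,0,0.03],0.2],[[0.84,-0.215,0.15],[0.002,0,0.03],0.2],[[0.84,-0.215,0.25],[0.002,0,0.03],0.2],[[0.84,-0.215,0.25],[0.002,0,0.03],0.2],[[0.84,-0.215,0.25],[0.002,0,0.03],0.2]]' 
python3 - <<'E'
from h import *
step([0.4967,0.3097,0.238],0)
E
```

```text
time_s: 38.13
tool_pos: [0.4946, 0.3093, 0.3029]
tcp_rot: [0.705, 0.709, -0.002, -0.001]
contact_force: [0.2, 0.3, 0.3]
gripper_width: 0.0698
shift [0.002 0.016 0.433] tcp [0.4946 0.3093 0.3029] yaw_y 0.31 zax [-0.004 -0.    -1.   ]
turn [-0.0014  0.0001  0.0017] q7 -0.49
```

```bash

python3 -m creep '[[[0.002,0.014,0.1],[-0.0014,0,0.0017],0.2],[[0.002,0.014,0.25],[-0.0014,0,0.0017],0.2],[[0.002,0.014,0.433],[-0.0014,0,0.0017],0.2],[[0.002,0.014,0.433],[-0.0014,0,0.0017],0.2],[[0.002,0.014,0.433],[-0.0014,0,0.0017],0.2],[[0.002,0.014,0.433],[-0.0014,0,0.0017],0.2],[[0.002,0.014,0.433],[-0.0014,0,0.0017],0.3],[[0.002,0.014,0.433],[-0.0014,0,0.0017],0.4],[[0.002,0.014,0.433],[-0.0014,0,0.0017],0.5],[[0.002,0.014,0.433],[-0.0014,0,0.0017],0.6],[[0.002,0.014,0.433],[-0.0014,0,0.0017],0.7],[[0.002,0.014,0.433],[-0.0014,0,0.0017],0.7]]' 15
python3 -m creep '[[[0,0,-0.2],[0,0,0],0.7],[[0,0,-0.4],[0,0,0],0.7],[[0,0,-0.6],[0,0,0],0.7],[[0,0,-0.75],[0,0,0],0.7],[[0,0,-0.75],[0,0,0],0.7],[[0,0,-0.75],[0,0,0],0.7]]'
python3 - <<'E'
from h import *
step([0.586,-0.087,0.35],0)
E
```

```text
time_s: 39.13
tool_pos: [0.4964, 0.3098, 0.2382]
tcp_rot: [0.707, 0.707, 0.0, 0.0]
contact_force: [-0.8, 0.4, 2.5]
gripper_width: 0.0406
time_s: 39.63
tool_pos: [0.4966, 0.3099, 0.3518]
tcp_rot: [0.707, 0.707, 0.001, 0.0]
contact_force: [-0.3, 0.7, -0.8]
gripper_width: 0.0411
shift [-2.646  0.595  0.009] tcp [0.4966 0.3099 0.3518] yaw_y 0.02 zax [ 0.002  0.002 -1.   ]
turn [ 0.0006 -0.0006  0.0001] q7 -0.51
```

```bash

python3 -m creep '[[[-0.22,0.05,0],[0,0,0],0.7],[[-0.45,0.1,0],[0,0,0],0.7],[[-0.7,0.16,0],[0,0,0],0.7],[[-0.88,0.198,0],[0,0,0],0.7],[[-0.88,0.198,0],[0,0,0],0.7]]' >/dev/null
python3 -m creep '[[[-0.22,0.05,0],[0,0,0],0.7],[[-0.45,0.1,0],[0,0,0],0.7],[[-0.7,0.16,0],[0,0,0],0.7],[[-0.88,0.198,0],[0,0,0],0.7],[[-0.88,0.198,0],[0,0,0],0.7]]' >/dev/null
python3 -m creep '[[[-0.22,0.05,0],[0,0,0],0.7],[[-0.45,0.1,0],[0,0,0],0.7],[[-0.7,0.16,0],[0,0,0],0.7],[[-0.87,0.198,0.1],[0,0,0],0.7],[[-0.87,0.198,0.2],[0,0,0],0.7],[[-0.87,0.198,0.3],[0,0,0],0.7],[[-0.87,0.198,0.3],[0,0,0],0.7],[[-0.87,0.198,0.3],[0,0,0],0.7]]'
python3 - <<'E'
from h import *
step([0.586,-0.087,0.2455],0)
E
```

```text
time_s: 41.13
tool_pos: [0.583, -0.0987, 0.3038]
tcp_rot: [0.713, 0.701, -0.003, 0.0]
contact_force: [0.2, 0.1, -0.9]
gripper_width: 0.0408
shift [0.08  0.02  0.388] tcp [ 0.583  -0.0987  0.3038] yaw_y -0.93 zax [-0.004 -0.005 -1.   ]
turn [-0.0011  0.0015 -0.0052] q7 0.29
```

```bash

python3 -m creep '[[[0.08,0.019,0.1],[-0.0011,0.0015,-0.0052],0.7],[[0.08,0.019,0.2],[-0.0011,0.0015,-0.0052],0.7],[[0.08,0.019,0.3],[-0.0011,0.0015,-0.0052],0.7],[[0.08,0.019,0.35],[-0.0011,0.0015,-0.0052],0.7],[[0.08,0.019,0.38],[-0.0011,0.0015,-0.0052],0.7],[[0.08,0.019,0.388],[-0.0011,0.0015,-0.0052],0.7],[[0.08,0.019,0.395],[-0.0011,0.0015,-0.0052],0.7],[[0.08,0.019,0.395],[-0.0011,0.0015,-0.0052],0.7]]'
python3 - <<'E'
from h import *
step([0.586,-0.087,0.2439],0)
E
```

```text
time_s: 41.8
tool_pos: [0.5862, -0.0871, 0.2452]
tcp_rot: [0.707, 0.707, 0.0, 0.0]
contact_force: [0.4, 1.3, -1.2]
gripper_width: 0.0404
shift [ 0.001 -0.001  0.009] tcp [ 0.5862 -0.0871  0.2452] yaw_y 0.0 zax [ 0.001 -0.    -1.   ]
turn [0.0003 0.     0.    ] q7 0.34
```

```bash

python3 -m creep '[[[0,0,0.006],[0,0,0],0.7],[[0,0,0.01],[0,0,0],0.7],[[0,0,0.01],[0,0,0],0.7],[[0,0,0.01],[0,0,0],0.45],[[0,0,0.01],[0,0,0],0.3],[[0,0,0.01],[0,0,0],0.2],[[0,0,0.01],[0,0,0],0.2],[[0,0,-0.25],[0,0,0],0.2],[[0,0,-0.5],[0,0,0],0.2],[[0,0,-0.7],[0,0,0],0.2],[[0,0,-0.7],[0,0,0],0.3],[[0,0,-0.7],[0,0,0],0.35]]'
python3 - <<'E'
from h import *
step([0.4208,0.2583,0.335],0)
E
```

```text
time_s: 42.8
tool_pos: [0.5865, -0.0873, 0.3521]
tcp_rot: [0.707, 0.707, 0.002, 0.001]
contact_force: [0.1, -0.5, -0.6]
gripper_width: 0.0624
shift [ 2.304 -1.105  0.11 ] tcp [ 0.5865 -0.0873  0.3521] yaw_y 0.01 zax [ 0.004  0.001 -1.   ]
turn [ 0.0014 -0.0002  0.0001] q7 0.26
```

```bash

python3 -m creep '[[[0.77,-0.368,0],[0,0,0],0.35],[[0.77,-0.368,0],[0,0,0],0.35],[[0.77,-0.368,0],[0,0,0],0.35],[[0.77,-0.368,0],[0,0,0],0.35],[[0.77,-0.368,0],[0,0,0],0.35]]' >/dev/null
python3 -m creep '[[[0.77,-0.368,0],[0,0,0],0.35],[[0.77,-0.368,0],[0,0,0],0.35],[[0.77,-0.368,0],[0,0,0],0.35],[[0.77,-0.368,0],[0,0,0],0.35],[[0.77,-0.368,0],[0,0,0],0.35]]' >/dev/null
python3 -m creep '[[[0.76,-0.368,0],[0.001,0,0],0.35],[[0.76,-0.368,0],[0.001,0,0],0.35],[[0.76,-0.368,0],[0.001,0,0],0.35],[[0.76,-0.368,0.2],[0.001,0,0],0.35],[[0.76,-0.368,0.3],[0.001,0,0],0.35],[[0.76,-0.368,0.3],[0.001,0,0],0.35],[[0.76,-0.368,0.3],[0.001,0,0],0.35]]'
python3 - <<'E'
from h import *
step([0.4208,0.2583,0.232],0)
E
```

```text
time_s: 44.22
tool_pos: [0.4176, 0.2608, 0.3042]
tcp_rot: [0.704, 0.71, -0.002, -0.001]
contact_force: [1.0, -0.5, 1.3]
gripper_width: 0.0565
shift [-0.016  0.023  0.482] tcp [0.4176 0.2608 0.3042] yaw_y 0.45 zax [-0.004 -0.001 -1.   ]
turn [-0.0012  0.0004  0.0025] q7 -0.59
```

```bash

python3 -m creep '[[[-0.016,0.022,0.1],[-0.0012,0,0.0025],0.35],[[-0.016,0.022,0.25],[-0.0012,0,0.0025],0.35],[[-0.016,0.022,0.48],[-0.0012,0,0.0025],0.35],[[-0.016,0.022,0.48],[-0.0012,0,0.0025],0.35],[[-0.016,0.022,0.48],[-0.0012,0,0.0025],0.35],[[-0.016,0.022,0.48],[-0.0012,0,0.0025],0.35],[[-0.016,0.022,0.48],[-0.0012,0,0.0025],0.5],[[-0.016,0.022,0.48],[-0.0012,0,0.0025],0.6],[[-0.016,0.022,0.48],[-0.0012,0,0.0025],0.7],[[-0.016,0.022,0.48],[-0.0012,0,0.0025],0.8],[[-0.016,0.022,0.48],[-0.0012,0,0.0025],0.9],[[-0.016,0.022,0.48],[-0.0012,0,0.0025],0.9],[[-0.016,0.022,0.48],[-0.0012,0,0.0025],0.9]]' 25
python3 -m creep '[[[0,0,-0.2],[0,0,0],0.9],[[0,0,-0.4],[0,0,0],0.9],[[0,0,-0.6],[0,0,0],0.9],[[0,0,-0.7],[0,0,0],0.9],[[0,0,-0.7],[0,0,0],0.9],[[0,0,-0.7],[0,0,0],0.9]]'
python3 - <<'E'
from h import *
step([0.5125,-0.015,0.335],0)
E
```

```text
time_s: 45.3
tool_pos: [0.4208, 0.2584, 0.2324]
tcp_rot: [0.707, 0.707, -0.0, 0.001]
contact_force: [1.6, 0.5, 0.5]
gripper_width: 0.0236
time_s: 45.8
tool_pos: [0.4206, 0.2585, 0.3371]
tcp_rot: [0.707, 0.707, 0.0, 0.0]
contact_force: [-1.1, 0.3, -4.3]
gripper_width: 0.0234
shift [-1.823  0.612  0.015] tcp [0.4206 0.2585 0.3371] yaw_y 0.02 zax [ 0.001 -0.    -1.   ]
turn [0.0003 0.0001 0.0001] q7 -0.61
```

```bash

python3 -m creep '[[[-0.2,0.07,0],[0,0,0],0.9],[[-0.45,0.15,0],[0,0,0],0.9],[[-0.7,0.23,0],[0,0,0],0.9],[[-0.91,0.306,0],[0,0,0],0.9],[[-0.91,0.306,0],[0,0,0],0.9]]' >/dev/null
python3 -m creep '[[[-0.2,0.07,0],[0,0,0],0.9],[[-0.45,0.15,0],[0,0,0],0.9],[[-0.7,0.23,0],[0,0,0],0.9],[[-0.9,0.306,0],[0,0,0],0.9],[[-0.9,0.306,0.1],[0,0,0],0.9],[[-0.9,0.306,0.2],[0,0,0],0.9],[[-0.9,0.306,0.2],[0,0,0],0.9],[[-0.9,0.306,0.2],[0,0,0],0.9]]'
python3 - <<'E'
from h import *
step([0.512,-0.015,0.2395],0)
E
```

```text
time_s: 46.88
tool_pos: [0.5114, -0.0204, 0.3039]
tcp_rot: [0.71, 0.704, -0.004, 0.0]
contact_force: [-0.4, -0.8, -3.3]
gripper_width: 0.0232
shift [0.039 0.006 0.429] tcp [ 0.5114 -0.0204  0.3039] yaw_y -0.46 zax [-0.005 -0.006 -1.   ]
turn [-0.0016  0.0018 -0.0026] q7 0.06
```

```bash

python3 -m creep '[[[0.039,0.004,0.1],[-0.0016,0.0018,-0.0026],0.9],[[0.039,0.004,0.25],[-0.0016,0.0018,-0.0026],0.9],[[0.039,0.004,0.36],[-0.0016,0.0018,-0.0026],0.9],[[0.039,0.004,0.4],[-0.0016,0.0018,-0.0026],0.9],[[0.039,0.004,0.42],[-0.0016,0.0018,-0.0026],0.9],[[0.039,0.004,0.43],[-0.0016,0.0018,-0.0026],0.9],[[0.039,0.004,0.436],[-0.0016,0.0018,-0.0026],0.9],[[0.039,0.004,0.436],[-0.0016,0.0018,-0.0026],0.9]]'
python3 - <<'E'
from h import *
step([0.512,-0.015,0.238],0)
E
```

```text
time_s: 47.55
tool_pos: [0.512, -0.0149, 0.2392]
tcp_rot: [0.707, 0.707, 0.001, 0.0]
contact_force: [0.3, 0.2, -2.9]
gripper_width: 0.0232
shift [-0.001 -0.     0.008] tcp [ 0.512  -0.0149  0.2392] yaw_y 0.01 zax [ 0.001  0.    -1.   ]
turn [ 0.0004 -0.0001  0.0001] q7 0.14
```

Seat, release, rise, and back off to y≈-0.13 for a last look.

```bash

python3 -m creep '[[[0,0,0.006],[0,0,0],0.9],[[0,0,0.012],[0,0,0],0.9],[[0,0,0.012],[0,0,0],0.9],[[0,0,0.012],[0,0,0],0.6],[[0,0,0.012],[0,0,0],0.4],[[0,0,0.012],[0,0,0],0.35],[[0,0,0.012],[0,0,0],0.35],[[0,0,-0.25],[0,0,0],0.35],[[0,0,-0.5],[0,0,0],0.35],[[0,0,-0.8],[0,0,0],0.35],[[0,0,-0.9],[0,0,0],0.35],[[0,0,-0.9],[0,0,0],0.35]]'
python3 -m creep '[[[-0.6,0.2,-0.2],[0,0,0],0.35],[[-0.6,0.2,-0.2],[0,0,0],0.35],[[-0.6,0.2,-0.2],[0,0,0],0.35],[[-0.6,0.2,-0.2],[0,0,0],0.35],[[-0.6,0.2,-0.2],[0,0,0],0.35],[[-0.6,0.2,-0.2],[0,0,0],0.35],[[-0.6,0.2,-0.2],[0,0,0],0.35]]'
python3 - <<'E'
from h import *
c=cam("wrist"); nets(c,["reel_c","bottle_c","fan_c"])
print("pred",[proj(*c,X).round() for X in([.5127,-.0157,.087],[.585,-.087,.091],[.584,.0575,.069])])
im=c[0]["img"]=c[0]["img"].copy()
for X in([.5127,-.0157,.087],[.585,-.087,.091],[.584,.0575,.069]):
    cv2.drawMarker(im,tuple(int(round(v)) for v in proj(*c,X)),(255,0,0),cv2.MARKER_CROSS,5)
save(c[0],"w9.png",[140,0,420,220],2.8)
E
```

```text
time_s: 48.55
tool_pos: [0.5132, -0.0156, 0.3789]
tcp_rot: [0.707, 0.707, 0.004, 0.002]
contact_force: [0.3, 0.5, -0.0]
gripper_width: 0.0562
time_s: 49.13
tool_pos: [0.5427, -0.1043, 0.408]
tcp_rot: [0.707, 0.708, 0.004, 0.001]
contact_force: [0.3, -0.0, -1.4]
gripper_width: 0.0564
reel_c [219.  86.] 0.59 [ 0.5135 -0.0162]
bottle_c [289. 160.] 0.83 [ 0.5854 -0.0902]
bottle_c [361. 239.] 0.69 [ 0.6685 -0.1803]
fan_c [294.  12.] 0.78 [0.587  0.0528]
pred [array([214.,  82.]), array([294., 163.]), array([295.,  -4.])]
```

View pics/w9.png

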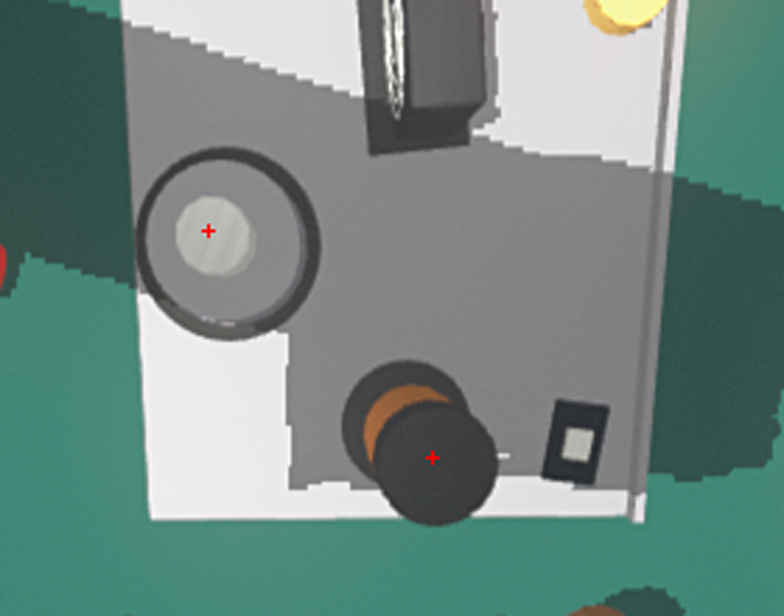

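The picture shows the reel concentric on the large pad, the cap on its mark at (432,458), and the fan square on its oblong pad, all upright and clear of the gripper. Handing in.

```bash
python3 -c "
from station import sign_off,observe
print(sign_off(), observe()['time_s'])"
```

```text
the job is handed in; nothing more can be done
the job is handed in; nothing more can be done
```

The job is handed in after about 49 s of the 144 s allowed. `sign_off` reports no verdict, so the result rests on my own checks.

**What I did:** I moved the reel, bottle and fan to the blue mat. I then set the aluminium heat sink on the copper plate and put the three back on their own pads. I felt no hard contact, and every picture showed them upright.

**Heat sink:** After release, the projected corners of a centred, aligned sink sat on the real ones to about 1 mm. The recogniser reported no sink in that picture, so this rests on the overlay alone. I did not look at the sink again after the three went back.

**Reel and bottle:** In the last wrist picture both stood upright, within about 2 to 3 mm of their pad centres.

**Fan:** It stood square on its pad, but the top of the frame cut it off. The recogniser put it about 5 to 6 mm from the pad centre. The gripper position at release put it within about 2 mm. Both are inside the 12 mm limit.

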